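# Tamp the pebble bed of the planter trough level

## Robot

A 6-joint arm with a two-finger parallel gripper is mounted at the origin on the work surface. World frame = base frame: x ahead of the robot, y to its left, z up, the work surface at z = 0. Lengths are in m, angles in rad, forces in N, time in s.
With the tool pointing down it reaches from about 0.275 to 0.85 m from the base axis. Payload 5.2 kg.
Tool frame: the origin (TCP) lies at the very end of the fingers, on their centre line; the grasp point (between the pads) lies r.tcp_to_grasp behind it (r.tcp_to_grasp is the distance from the TCP to the grasp point, in m); y points along the fingers, z is the direction in which the jaws open and shut, and the axes are right-handed (so a half turn about y gives the same grasp; the last joint's range is limited). The gripper opens to 85 mm and grips with 20 to 120 N. Pads are 22 mm wide; open, the fingers measure 114 mm over their backs; the gripper's body (76 mm by 85 mm) begins 54 mm behind the grasp point. The pads swing forward as they close: fully open they stand 13 mm farther back than shut.
Start: joints at [-0.203, 0.259, 1.535, -0, 1.348, -0.203], TCP at [0.55, 0, 0.205] pointing down, gripper open.
Joint ranges: [-3.14, 3.14], [-0.91, 2.08], [0.19, 2.58], [-1.22, 4.36], [0.22, 2.71], [-3.12, 3.12]. Speed limits (rad/s): [2.57, 2.57, 3.14, 3.14, 3.14, 3.14].

## Interface

Orientations are given as a 3x3 rotation matrix whose columns are the frame's x, y, z axes.
In Python, from bench import status, get_image, r gives the robot as it stands.
- The arm moves only by the tool drive_tool, never from a script. Its argument "moves" is a list of rows, each an object of numbers: "fingers": the gripper command: -1 is fully open, 1 is shut, values between are in proportion; "x", "y", "z": the shift along the tool's x, y, z in mm; "ax", "ay", "az": the turn, a rotation vector about the tool's x, y, z in rad. In form: [{"fingers": .., "x": .., "y": .., "z": .., "ax": .., "ay": .., "az": ..}, ...]. A call has 1 to 20 rows; each row shifts and turns the pose as measured when the row begins, along the tool's axes as they then stand; what a row does not reach is not made up. A row lasts 1/8 s, in which the tool goes at most 62.5 mm and 10.7 degrees, less where a joint would pass 70% of its speed; a pose out of reach is approached as far as the arm can. A call with a gripper value outside its range is refused whole. The fingers move at their own pace and stop on an object; "newtons" is the grip in N (left out, the last holds). Time passes only in rows, so rows that do not move let the fingers close. It gives the time, the measured TCP pose, the force and the opening at its end, in the units of the state.
- status.state(): the state, without advancing time (a new reading comes with each control period).
- get_image(name): name is "scene" or "side" or "wrist"; returns a dict with "frame" (480x640x3 uint8, red, green, blue), "fx", "fy", "cx", "cy" (pixels), "cam_to_world" (4x4, takes a point from camera to world coordinates); the wrist camera has in their place "tool_from_camera" (4x4, takes a point from camera to tool coordinates, whose origin is the TCP and whose axes are the tool frame's). Camera axes: x right, y down, z forward; pixel columns grow to the right and rows downward; lengths in m; the calibration is good to about 2 mm. A picture is of the moment at which its call begins: read the wrist's pose just before it. There is no depth.
- r.hand_in(): hands the job in, once; it reports no verdict.
The state is a dict: "time_s": time; "joint_pos": joint angles; "qd": joint speeds; "joint_torque": joint torques, N m; "tool_pos": TCP position; "tool_rot": TCP orientation; "wrist_force": force on the tool from outside, world axes, zero at the start; "torque": the same for the moment, N m; "grip_width": opening from 0.0 (shut) to 1.0 (fully open).
Only numpy, scipy, OpenCV 4.12 (cv2) and the standard library are available. Lean on these libraries where they do the work, as an engineer would, in place of code of your own. Each camera call takes 0.05 s, during which the arm holds its last target. There are 200 camera calls.

## Task

Take the wooden tamper from the grey tray and tamp the pebbles in the terracotta trough down until all of them lie level in one layer: work from the closed end of the pebble cell towards the divider, and at each of the two ends finish with a steady push of about 20 N held for a moment. The divider may slide back, but never push with more than 30 N: the terracotta is thin and cracks. Touch the pebbles with the tamper only, leave the disc, the wedge and the carousel as they are, and at the end stand the tamper upright in the tray again and let go.

Things in the scene. Friction and masses are not known exactly. Their poses are not given: they have to be found in the camera images.
- trough: Thin-walled glazed terracotta planter trough, fixed to the bench: 222 x 89 mm outside (230 x 97 over the rim band), 66 mm high, walls 6 mm, floor 8 mm thick, inside 210 mm (its x) by 77 mm (its y). Origin: centre of its underside on the bench; x along its length, z up. The pebbles load it with 5 to 10 N; a push on the bed adds to that.
- trough_floor (a point): Centre of the trough's inner floor, 8 mm above the trough's origin, axes as the trough's. One pebble in each of the two rows of four is bridged on its neighbours; pressed down, it wedges them apart and pushes the divider back, at some 6 to 18 N. A level bed stops the sole somewhere from 23 to 29 mm above the inner floor, depending on the pebbles under it, and then hardly yields.
- divider (a joint): Birch divider, 6 mm thick, 77 mm wide, top 45 mm above the inner floor, standing across the trough and held in it by friction: it slides along the trough's +x when pushed with about 2 N. Value in m: at 0 its face towards the pebbles is at x = +61 mm in the trough's frame, so the pebble cell runs from x = -105 mm to there (166 mm); it can slide 38 mm.
- tamper: Beech hand tamper, about 0.3 kg, standing upright on its sole in the tray. Flat sole 70 mm (its x) by 62 mm (its y), 18 mm thick; an upright handle 34 mm (x) by 24 mm (y) rises from its middle to 106 mm above the underside. Origin: centre of the underside of the sole; z up the handle.
- tamper_grip (a point): Point to hold, in the middle of the tamper's handle, 78 mm above the underside of the sole.
- tray: Grey silicone catch-all tray, fixed, 220 mm (its x) by 160 mm (its y), rim 18 mm high and 6 mm thick, floor 4 mm thick. Origin: centre of its underside; z up.
- nazar: Blue glass nazar disc, 60 mm across, 10 mm thick, lying loose on the bench: bystander. Origin: centre of its underside.
- wedge: Steel doorstop wedge, 110 x 38 x 30 mm, lying loose on the bench: bystander. Origin: centre of its underside.
- carousel_rim (a point): A point on the rim (45 mm above the bench, 75 mm from the axis) of the round wooden key and coin carousel, a turntable 152 mm across and 107 mm high to the top of the knob in its middle, which turns freely: bystander.
- stone1: Smooth flattish river pebble, loose in the trough: about 44 mm long (its x), 34 mm wide (its y) and 23 to 28 mm thick (its z), 65 g. Origin: its centre. Lying flat in the bottom layer its centre is 11 to 15 mm above the inner floor; bridged on its neighbours, 22 to 30 mm.
- stone2: Smooth flattish river pebble, loose in the trough: about 44 mm long (its x), 34 mm wide (its y) and 23 to 28 mm thick (its z), 65 g. Origin: its centre. Lying flat in the bottom layer its centre is 11 to 15 mm above the inner floor; bridged on its neighbours, 22 to 30 mm.
- stone3: Smooth flattish river pebble, loose in the trough: about 44 mm long (its x), 34 mm wide (its y) and 23 to 28 mm thick (its z), 65 g. Origin: its centre. Lying flat in the bottom layer its centre is 11 to 15 mm above the inner floor; bridged on its neighbours, 22 to 30 mm.
- stone4: Smooth flattish river pebble, loose in the trough: about 44 mm long (its x), 34 mm wide (its y) and 23 to 28 mm thick (its z), 65 g. Origin: its centre. Lying flat in the bottom layer its centre is 11 to 15 mm above the inner floor; bridged on its neighbours, 22 to 30 mm.
- stone5: Smooth flattish river pebble, loose in the trough: about 44 mm long (its x), 34 mm wide (its y) and 23 to 28 mm thick (its z), 65 g. Origin: its centre. Lying flat in the bottom layer its centre is 11 to 15 mm above the inner floor; bridged on its neighbours, 22 to 30 mm.
- stone6: Smooth flattish river pebble, loose in the trough: about 44 mm long (its x), 34 mm wide (its y) and 23 to 28 mm thick (its z), 65 g. Origin: its centre. Lying flat in the bottom layer its centre is 11 to 15 mm above the inner floor; bridged on its neighbours, 22 to 30 mm.
- stone7: Smooth flattish river pebble, loose in the trough: about 44 mm long (its x), 34 mm wide (its y) and 23 to 28 mm thick (its z), 65 g. Origin: its centre. Lying flat in the bottom layer its centre is 11 to 15 mm above the inner floor; bridged on its neighbours, 22 to 30 mm.
- stone8: Smooth flattish river pebble, loose in the trough: about 44 mm long (its x), 34 mm wide (its y) and 23 to 28 mm thick (its z), 65 g. Origin: its centre. Lying flat in the bottom layer its centre is 11 to 15 mm above the inner floor; bridged on its neighbours, 22 to 30 mm.
Not all that is in view belongs to the job. What is shaped like the stone5 but blue, green or turquoise is not meant.

How it is judged:
On the way, in this order (a step that is already met when the one before it is completed fails the run):
1. the tamper is lifted out of the tray by its handle (z of tamper in the frame of tray above 0.043 m and contact force between the fingers and tamper above 1 N), for 0.2 s.
2. at the closed (-x) end of the cell the tamper presses on the bed and loads the trough with more than 20 N, the bridged pebble there being down in the bottom layer (contact force between trough and anything else above 20 N and (contact force between tamper and stone1 above 2 N or contact force between tamper and stone2 above 2 N or contact force between tamper and stone3 above 2 N or contact force between tamper and stone4 above 2 N or contact force between tamper and stone5 above 2 N or contact force between tamper and stone6 above 2 N or contact force between tamper and stone7 above 2 N or contact force between tamper and stone8 above 2 N) and contact force between tamper and trough below 1 N and angle between tamper's own z axis and vertical below 0.2 rad and z of stone2 in the frame of trough_floor below 0.0185 m and x of stone2 in the frame of trough_floor between -0.105 and 0.105 m and y of stone2 in the frame of trough_floor between -0.043 and 0.043 m and x of tamper in the frame of trough_floor below -0.035 m), for 0.25 s.
3. next to the divider (+x end of the cell) the tamper presses on the bed and loads the trough with more than 20 N, all eight pebbles lying level in the bottom layer (contact force between trough and anything else above 20 N and (contact force between tamper and stone1 above 2 N or contact force between tamper and stone2 above 2 N or contact force between tamper and stone3 above 2 N or contact force between tamper and stone4 above 2 N or contact force between tamper and stone5 above 2 N or contact force between tamper and stone6 above 2 N or contact force between tamper and stone7 above 2 N or contact force between tamper and stone8 above 2 N) and contact force between tamper and trough below 1 N and angle between tamper's own z axis and vertical below 0.2 rad and z of each of stone1, stone2, stone3, stone4, stone5, stone6, stone7, stone8 in the frame of trough_floor below 0.0185 m and x of stone1 in the frame of trough_floor between -0.105 and 0.105 m and y of stone1 in the frame of trough_floor between -0.043 and 0.043 m and x of stone2 in the frame of trough_floor between -0.105 and 0.105 m and y of stone2 in the frame of trough_floor between -0.043 and 0.043 m and x of stone3 in the frame of trough_floor between -0.105 and 0.105 m and y of stone3 in the frame of trough_floor between -0.043 and 0.043 m and x of stone4 in the frame of trough_floor between -0.105 and 0.105 m and y of stone4 in the frame of trough_floor between -0.043 and 0.043 m and x of stone5 in the frame of trough_floor between -0.105 and 0.105 m and y of stone5 in the frame of trough_floor between -0.043 and 0.043 m and x of stone6 in the frame of trough_floor between -0.105 and 0.105 m and y of stone6 in the frame of trough_floor between -0.043 and 0.043 m and x of stone7 in the frame of trough_floor between -0.105 and 0.105 m and y of stone7 in the frame of trough_floor between -0.043 and 0.043 m and x of stone8 in the frame of trough_floor between -0.105 and 0.105 m and y of stone8 in the frame of trough_floor between -0.043 and 0.043 m and x of tamper in the frame of trough_floor above -0.015 m), for 0.25 s.
At the end, for the whole second after the job is handed in: Every pebble lies inside the trough with its centre less than 18.5 mm above the inner floor (bottom layer), and the tamper stands upright (within 0.10 rad) and at rest on the floor of the tray, its centre within 70 mm along and 48 mm across of the tray's centre, released (z of each of stone1, stone2, stone3, stone4, stone5, stone6, stone7, stone8 in the frame of trough_floor below 0.0185 m and x of stone1 in the frame of trough_floor between -0.105 and 0.105 m and y of stone1 in the frame of trough_floor between -0.043 and 0.043 m and x of stone2 in the frame of trough_floor between -0.105 and 0.105 m and y of stone2 in the frame of trough_floor between -0.043 and 0.043 m and x of stone3 in the frame of trough_floor between -0.105 and 0.105 m and y of stone3 in the frame of trough_floor between -0.043 and 0.043 m and x of stone4 in the frame of trough_floor between -0.105 and 0.105 m and y of stone4 in the frame of trough_floor between -0.043 and 0.043 m and x of stone5 in the frame of trough_floor between -0.105 and 0.105 m and y of stone5 in the frame of trough_floor between -0.043 and 0.043 m and x of stone6 in the frame of trough_floor between -0.105 and 0.105 m and y of stone6 in the frame of trough_floor between -0.043 and 0.043 m and x of stone7 in the frame of trough_floor between -0.105 and 0.105 m and y of stone7 in the frame of trough_floor between -0.043 and 0.043 m and x of stone8 in the frame of trough_floor between -0.105 and 0.105 m and y of stone8 in the frame of trough_floor between -0.043 and 0.043 m and x of tamper in the frame of tray between -0.07 and 0.07 m and y of tamper in the frame of tray between -0.048 and 0.048 m and z of tamper in the frame of tray below 0.01 m and angle between tamper's own z axis and vertical below 0.1 rad and linear speed of tamper below 0.02 m/s); the robot touches nothing.
It fails at once if the tamper presses on a pebble or on the trough with more than 30 N (contact force between tamper and stone1 above 30 N or contact force between tamper and stone2 above 30 N or contact force between tamper and stone3 above 30 N or contact force between tamper and stone4 above 30 N or contact force between tamper and stone5 above 30 N or contact force between tamper and stone6 above 30 N or contact force between tamper and stone7 above 30 N or contact force between tamper and stone8 above 30 N or contact force between tamper and trough above 30 N).
It fails at once if a finger or the arm touches a pebble (contact force between any of the fingers, the arm and stone1 above 0.3 N or contact force between any of the fingers, the arm and stone2 above 0.3 N or contact force between any of the fingers, the arm and stone3 above 0.3 N or contact force between any of the fingers, the arm and stone4 above 0.3 N or contact force between any of the fingers, the arm and stone5 above 0.3 N or contact force between any of the fingers, the arm and stone6 above 0.3 N or contact force between any of the fingers, the arm and stone7 above 0.3 N or contact force between any of the fingers, the arm and stone8 above 0.3 N).
It fails at once if the disc, the wedge or the carousel is disturbed (any of them, or the carousel's rim, moved more than 15 mm) (distance of any of nazar, wedge, carousel_rim from where it was at the start of the episode above 0.015 m).
It also fails if it takes over 70 s, if anything falls off the work surface, if the arm or the gripper's body presses on something with over 40 N, if the wrist force passes 120 N, or if a joint passes its speed limit or range.

## Working session

There is one attempt and no reset: what is moved stays moved. The work goes in short steps, Python scripts to look and compute and a tool call to move; the robot and the scene stay as the last step left them, time stands still between calls to the robot, and variables do not carry over. Pictures are saved under pics/ and viewed, about 8 in all and at most 12, crops included, and the job is handed in when it is done.

Besides the shell and the picture viewer there is one more tool, called as name([rows], argument=value, ...), one row to a line, values as JSON. drive_tool: Moves the arm, as the interface text tells. Its arguments: {"type":"object","properties":{"moves":{"type":"array","items":{"type":"object","properties":{"fingers":{"type":"number"},"x":{"type":"number"},"y":{"type":"number"},"z":{"type":"number"},"ax":{"type":"number"},"ay":{"type":"number"},"az":{"type":"number"}}}},"newtons":{"type":"number"}},"required":["moves"]}

```bash
ls; mkdir -p pics; python3 - <<'E'
from bench import status,get_image,r
import cv2,numpy as np
print(r.tcp_to_grasp); s=status.state(); print(s)
for n in("scene","side"):
    d=get_image(n); cv2.imwrite(f"pics/{n}0.png",d["frame"][:,:,::-1]); print(n,d["fx"],d["fy"],d["cx"],d["cy"]); print(np.round(d["cam_to_world"],4).tolist())
E
```

```text
pics
0.0187
{'time_s': 0.0, 'joint_pos': array([-2.02797223e-01,  2.59328400e-01,  1.53611335e+00,  3.42707621e-06,
        1.34797938e+00, -2.02802859e-01]), 'qd': array([ 0.00010641, -0.00192309, -0.00040171, -0.00074691,  0.00076886,
       -0.00139305]), 'joint_torque': array([ 1.06436883e-04, -4.46029150e+01, -2.90570551e+01, -7.42485804e-05,
        1.18754001e-02, -2.51378208e-05]), 'tool_pos': array([5.49417595e-01, 1.46060186e-04, 2.03870442e-01]), 'tool_rot': array([[ 4.54352656e-06, -1.79033054e-03,  9.99998397e-01],
       [-9.99999931e-01,  3.71546958e-04,  5.20872646e-06],
       [-3.71555688e-04, -9.99998328e-01, -1.79032873e-03]]), 'wrist_force': array([-0.24561549,  0.12764088, -0.07743794]), 'torque': array([0.01044444, 0.00190489, 0.02550322]), 'grip_width': 0.9998660307677868}
scene 619.9212135597045 619.9212135597045 313.02141691494444 236.87082841025773
[[-0.6562, 0.5742, -0.4896, 1.1734], [0.7546, 0.4963, -0.4293, 0.466], [-0.0035, -0.6511, -0.7589, 0.9738], [0.0, 0.0, 0.0, 1.0]]
side 484.544507117775 484.544507117775 319.28266286090826 235.42454372364446
[[0.9152, -0.2887, 0.281, 0.3585], [-0.4027, -0.6321, 0.6621, -0.5997], [-0.0135, -0.7191, -0.6948, 0.6836], [0.0, 0.0, 0.0, 1.0]]
```

View pics/scene0.png

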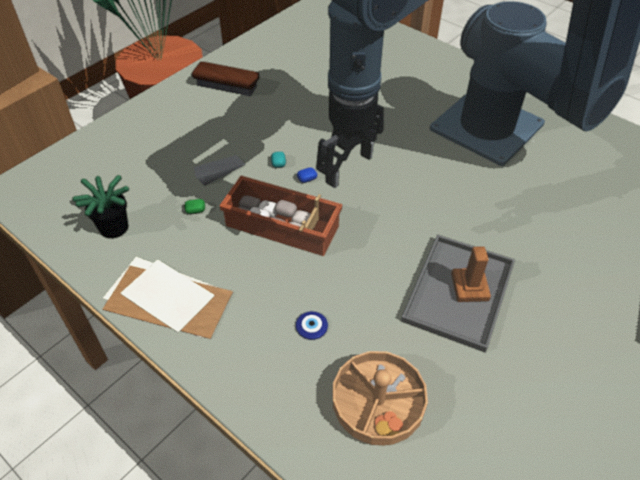

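View pics/side0.png

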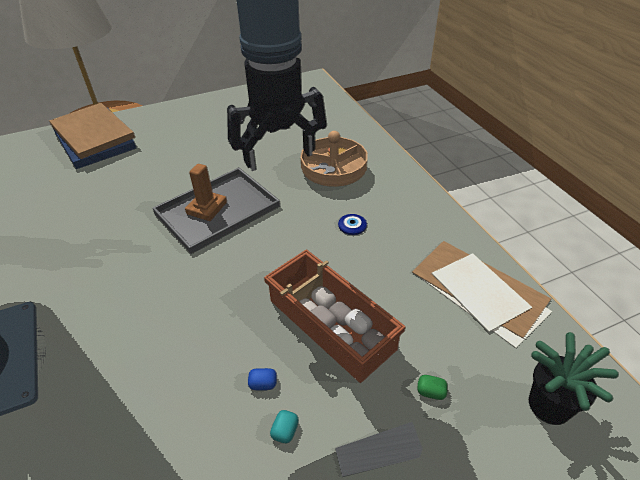

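```bash
cat > h.py <<'E'
import numpy as np,cv2
from bench import status,get_image,r
def cam(n):
    if n=="wrist":
        s=status.state(); d=get_image(n); T=np.eye(4); T[:3,:3]=s["tool_rot"]; T[:3,3]=s["tool_pos"]; d["cam_to_world"]=T@d["tool_from_camera"]
    else: d=get_image(n)
    return d
def ray(d,p):
    T=d["cam_to_world"]; v=T[:3,:3]@[(p[0]-d["cx"])/d["fx"],(p[1]-d["cy"])/d["fy"],1]; return T[:3,3],v/np.linalg.norm(v)
def plane(d,p,z):
    o,v=ray(d,p); return o+v*(z-o[2])/v[2]
def tri(*obs):
    A=np.zeros((3,3));b=np.zeros(3)
    R=[ray(*o) for o in obs]
    for o,v in R: P=np.eye(3)-np.outer(v,v);A+=P;b+=P@o
    x=np.linalg.solve(A,b); return x,max(np.linalg.norm((np.eye(3)-np.outer(v,v))@(x-o)) for o,v in R)
def mask(d,lo,hi):
    h=cv2.cvtColor(d["frame"],cv2.COLOR_RGB2HSV); return cv2.inRange(h,np.array(lo),np.array(hi))
E
python3 - <<'E'
from h import *
np.set_printoptions(precision=4,suppress=True)
a=cam("scene");b=cam("side")
for n,p,q in [("handletop",(479,250),(200,168)),("c1",(241,179),(404,327)),("c2",(341,206),(307,252)),("c3",(328,244),(266,281)),("c4",(221,206),(404,327)),("c4b",(221,206),(361,375)),("c1b",(241,179),(404,327)),("tray c",(442,237),(193,250)),("tray",(513,260),(154,208)),("tray",(486,347),(237,170)),("tray",(402,315),(280,203)),("div",(303,233),(284,293)),("div2",(320,200),(326,264))]:
    print(n,*tri((a,p),(b,q)), plane(a,p,.066)[:2],plane(b,q,.066)[:2],plane(a,p,.018)[:2],plane(b,q,.018)[:2])
E
```

```text
handletop [0.4493 0.2239 0.1122] 0.002716225576756204 [0.4071 0.2117] [0.4586 0.2871] [0.3666 0.1983] [0.4664 0.356 ]
c1 [ 0.6092 -0.2539  0.1017] 0.025026825673102975 [ 0.5659 -0.2668] [ 0.645  -0.2496] [ 0.5338 -0.3056] [ 0.6673 -0.2224]
c2 [ 0.541  -0.0503  0.1004] 0.026882638197535714 [ 0.4891 -0.0586] [ 0.5714 -0.0408] [ 0.4529 -0.0863] [0.588  0.0026]
c3 [ 0.5154 -0.0387  0.0017] 0.02557359703160019 [ 0.5827 -0.014 ] [ 0.4828 -0.0746] [ 0.5514 -0.0394] [ 0.4925 -0.0338]
c4 [ 0.6459 -0.2462  0.0615] 0.001504851676634483 [ 0.6473 -0.2417] [ 0.645  -0.2496] [ 0.6195 -0.2791] [ 0.6673 -0.2224]
c4b [ 0.5883 -0.2782  0.0012] 0.025613810442719848 [ 0.6473 -0.2417] [ 0.5477 -0.2951] [ 0.6195 -0.2791] [ 0.5624 -0.2715]
c1b [ 0.6092 -0.2539  0.1017] 0.025026825673102975 [ 0.5659 -0.2668] [ 0.645  -0.2496] [ 0.5338 -0.3056] [ 0.6673 -0.2224]
tray c [0.3852 0.1174 0.0068] 0.007376395961202606 [0.4255 0.1408] [0.3878 0.0483] [0.386  0.1236] [0.39   0.0987]
tray [0.3428 0.2612 0.0146] 0.0005635702792565116 [0.3866 0.2723] [0.3444 0.1945] [0.345  0.2621] [0.3433 0.2562]
tray [0.5449 0.3225 0.0102] 0.0004546125493593504 [0.5818 0.3307] [0.5292 0.2465] [0.5505 0.3235] [0.5425 0.3123]
tray [0.5918 0.1695 0.0121] 0.0028412873846584167 [0.6218 0.1872] [0.5748 0.1054] [0.5926 0.1725] [0.5916 0.1602]
div [ 0.534  -0.0888  0.014 ] 0.0268185427523452 [ 0.5931 -0.0686] [ 0.5012 -0.1112] [ 0.5624 -0.0969] [ 0.5123 -0.0733]
div2 [ 0.557  -0.0911  0.103 ] 0.02753166253428069 [ 0.504  -0.1015] [ 0.5902 -0.0811] [ 0.4686 -0.1315] [ 0.6082 -0.0408]
```

drive_tool([
  {"fingers": -1,"x": -40,"y": -5,"z": -22},
  {"x": -45,"y": -5,"z": -22},
  {"x": -45,"y": -5,"z": -22},
  {"x": -45,"y": -5,"z": -22},
  {"x": -45,"y": -5,"z": -12},
  {"x": 0},
])

```text
$.moves[0]: bad value
```

```bash
python3 - <<'E'
from h import *
np.set_printoptions(precision=4,suppress=True)
d=cam("wrist"); print(status.state()["tool_pos"],d["tool_from_camera"],d["fx"])
cv2.imwrite("pics/w1.png",d["frame"][:,:,::-1]); np.savez("w1.npz",**d)
E
```

```text
[0.5497 0.0001 0.2043] [[ 0.0004  0.9558  0.2939 -0.0739]
 [-0.0003 -0.2939  0.9558 -0.1698]
 [ 1.     -0.0005  0.0002  0.0008]
 [ 0.      0.      0.      1.    ]] 347.79709625056336
```

View pics/w1.png

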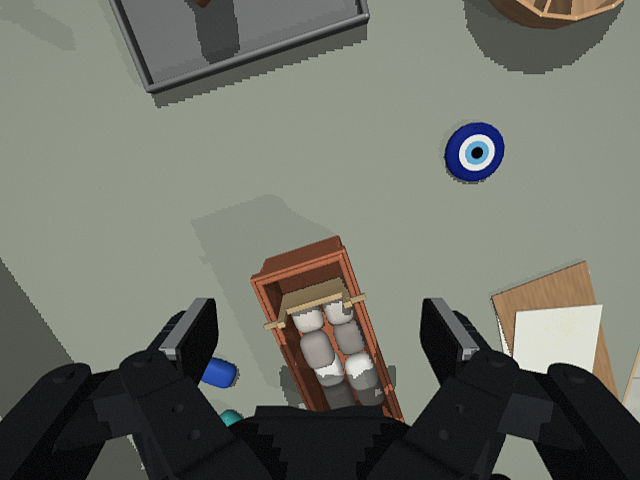

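drive_tool([
  {"fingers": -1,"x": -40,"y": -5,"z": -22,"ax": 0,"ay": 0,"az": 0},
  {"fingers": -1,"x": -45,"y": -5,"z": -22,"ax": 0,"ay": 0,"az": 0},
  {"fingers": -1,"x": -45,"y": -5,"z": -22,"ax": 0,"ay": 0,"az": 0},
  {"fingers": -1,"x": -45,"y": -5,"z": -22,"ax": 0,"ay": 0,"az": 0},
  {"fingers": -1,"x": 0,"y": 0,"z": 0,"ax": 0,"ay": 0,"az": 0},
])

```text
time_s: 0.88
tool_pos: [0.4596, 0.1792, 0.224]
tool_rot: [[-0.003, -0.002, 1.0], [-1.0, 0.001, -0.003], [-0.001, -1.0, -0.002]]
wrist_force: [-0.1, -0.9, -0.1]
grip_width: 1.001
```

```bash
python3 - <<'E'
from h import *
np.set_printoptions(precision=4,suppress=True)
d=cam("wrist"); print(status.state()["tool_pos"])
cv2.imwrite("pics/w2.png",d["frame"][:,:,::-1]); np.savez("w2.npz",**d)
E
```

```text
[0.4604 0.1778 0.2238]
```

View pics/w2.png

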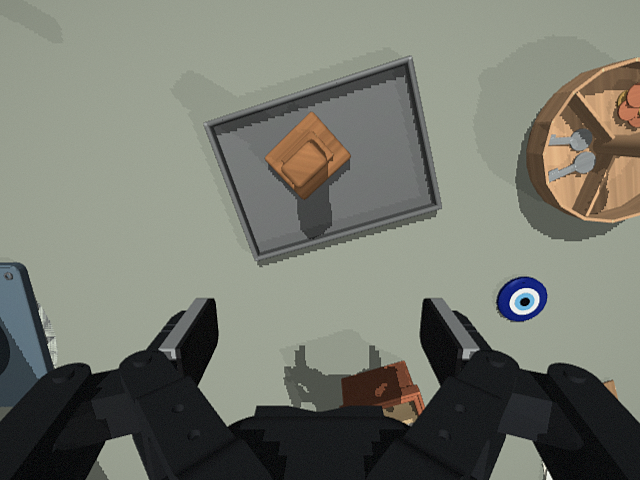

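```bash
python3 - <<'E'
from h import *
np.set_printoptions(precision=4,suppress=True)
d=dict(np.load("w2.npz")); 
C=[(312,112),(350,157),(305,199),(266,157)]
P=np.array([plane(d,c,.022)[:2] for c in C]);print(P,P.mean(0));
for i in range(4): e=P[(i+1)%4]-P[i];print(np.linalg.norm(e),np.degrees(np.arctan2(e[1],e[0])))
m=mask(d,(5,90,60),(20,255,255)); m[:80]=0;m[220:]=0;m[:,:230]=0;m[:,400:]=0
c=max(cv2.findContours(m,cv2.RETR_EXTERNAL,cv2.CHAIN_APPROX_NONE)[0],key=cv2.contourArea);R=cv2.minAreaRect(c);print(R)
B=np.array([plane(d,c,.022)[:2] for c in cv2.boxPoints(R)]);print(B,B.mean(0))
for i in range(4): e=B[(i+1)%4]-B[i];print(np.linalg.norm(e),np.degrees(np.arctan2(e[1],e[0])))
T=np.array([plane(d,c,.018)[:2] for c in [(206,123),(411,57),(440,208),(258,264)]]);print(T,T.mean(0))
cr=cv2.resize(d["frame"][95:215,250:370],None,fx=5,fy=5,interpolation=cv2.INTER_CUBIC);cv2.imwrite("pics/w2c.png",cr[:,:,::-1])
E
```

```text
[[0.4537 0.2706]
 [0.493  0.2262]
 [0.4453 0.1819]
 [0.4052 0.2265]] [0.4493 0.2263]
0.05931175681725529 -48.498003211552636
0.06504678418590426 -137.11863266005406
0.059929563720240636 131.99894475093762
0.06555460812801536 42.33257584482928
((307.3515625, 155.8052215576172), (60.433902740478516, 67.35456085205078), 46.97493362426758)
[[0.4012 0.2268]
 [0.4531 0.2718]
 [0.4957 0.2283]
 [0.4435 0.1799]] [0.4484 0.2267]
0.06868155522770586 40.95856838625995
0.060884876014084814 -45.60814942754887
0.07115654937583879 -137.11056065095124
0.06318474330681927 132.05728771129742
[[0.3446 0.2605]
 [0.5506 0.321 ]
 [0.5937 0.1707]
 [0.3896 0.1051]] [0.4696 0.2143]
```

View pics/w2c.png

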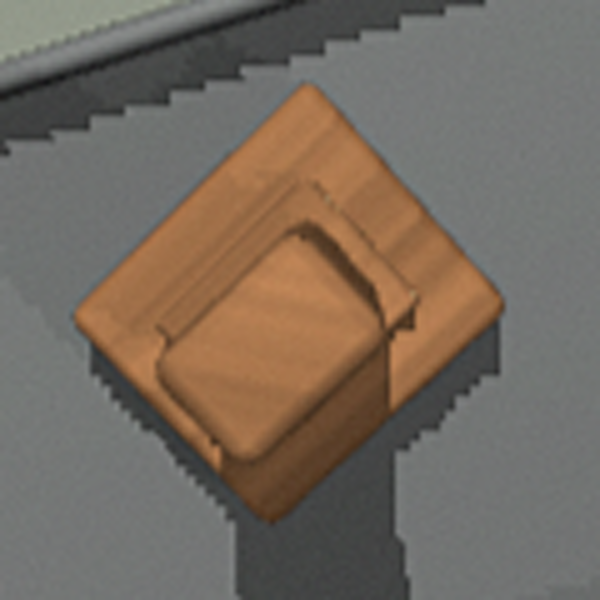

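drive_tool([
  {"fingers": -1,"x": 50,"y": -8,"z": 14,"ax": 0,"ay": 0,"az": 0},
  {"fingers": -1,"x": 55,"y": -8,"z": 16,"ax": 0,"ay": 0,"az": 0},
  {"fingers": -1,"x": 55,"y": -8,"z": 16,"ax": 0,"ay": 0,"az": 0},
  {"fingers": -1,"x": 55,"y": -8,"z": 16,"ax": 0,"ay": 0,"az": 0},
  {"fingers": -1,"x": 55,"y": -8,"z": 16,"ax": 0,"ay": 0,"az": 0},
  {"fingers": -1,"x": 55,"y": -8,"z": 16,"ax": 0,"ay": 0,"az": 0},
  {"fingers": -1,"x": 55,"y": -8,"z": 16,"ax": 0,"ay": 0,"az": 0},
  {"fingers": -1,"x": 0,"y": 0,"z": 0,"ax": 0,"ay": 0,"az": 0},
])

```text
time_s: 1.92
tool_pos: [0.5715, -0.2257, 0.278]
tool_rot: [[-0.01, -0.004, 1.0], [-1.0, -0.003, -0.01], [0.003, -1.0, -0.004]]
wrist_force: [-0.1, 0.6, 0.5]
grip_width: 1.0
```

```bash
python3 - <<'E'
from h import *
np.set_printoptions(precision=4,suppress=True)
d=cam("wrist"); print(status.state()["tool_pos"])
np.savez("w3.npz",**d)
cr=d["frame"]
cv2.imwrite("pics/w3.png",cr[:,:,::-1])
w2=dict(np.load("w2.npz"));a=cam("scene");b=cam("side")
p=(304.4,164)
print(tri((w2,p),(b,(200,168))),tri((w2,p),(a,(479,250))),plane(w2,p,.110))
E
```

```text
[ 0.571  -0.2235  0.2779]
(array([0.4503, 0.2268, 0.1082]), np.float64(0.001463102938138561)) (array([0.4494, 0.2268, 0.1163]), np.float64(0.0009660951609900927)) [0.449  0.2271 0.11  ]
```

View pics/w3.png

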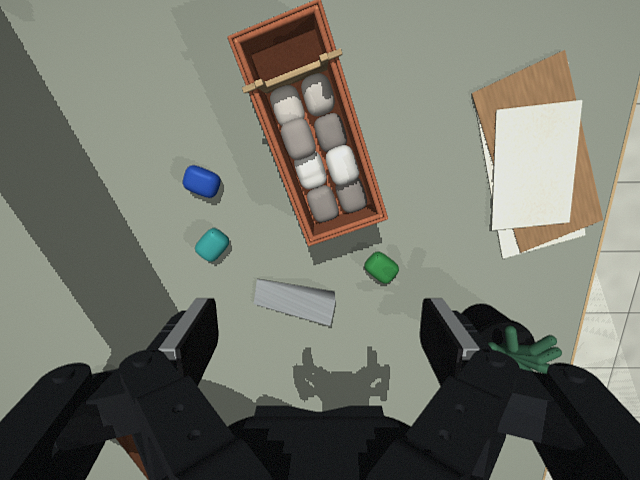

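```bash
python3 - <<'E'
from h import *
np.set_printoptions(precision=4,suppress=True)
d=dict(np.load("w3.npz"))
m=mask(d,(0,90,40),(14,255,255)); m[300:]=0
c=max(cv2.findContours(m,cv2.RETR_EXTERNAL,cv2.CHAIN_APPROX_NONE)[0],key=cv2.contourArea)
R=cv2.minAreaRect(c);print(cv2.boxPoints(R))
def rep(C):
    P=np.array([plane(d,c,.066)[:2] for c in C]);print(P,"centre",P.mean(0))
    for i in range(4): e=P[(i+1)%4]-P[i];print(np.linalg.norm(e),np.degrees(np.arctan2(e[1],e[0])))
rep(cv2.boxPoints(R)); rep([(228,39),(322,1),(386,216),(309,245)])
print("divider ends",plane(d,(250,88),.053),plane(d,(337,55),.053))
# check height: side view corners
b=cam("side");a=cam("scene")
for n,p,q,k in [("+x+y?",(322,1),(307,252),b),("",(386,216),(404,327),b),("",(228,39),(266,281),b),("",(386,216),(221,206),a),("",(309,245),(241,179),a),("",(228,39),(341,206),a)]:
    print(*tri((d,p),(k,q)))
E
```

```text
[[247.0584  87.6695]
 [337.7874  56.3836]
 [393.1116 216.8236]
 [302.3825 248.1095]]
[[ 0.5003 -0.1106]
 [ 0.5921 -0.083 ]
 [ 0.6554 -0.2469]
 [ 0.5521 -0.2833]] centre [ 0.575 -0.181]
0.09590720914003796 16.702887950588842
0.1756921941169638 -68.89683705350076
0.10946150280264183 -160.6253845869668
0.1802767150457978 106.71702030657225
[[ 0.4848 -0.0665]
 [ 0.5769 -0.0355]
 [ 0.6473 -0.2459]
 [ 0.5599 -0.2795]] centre [ 0.5672 -0.1568]
0.09717900956470749 18.61463639740926
0.22191736341424562 -71.49573054117934
0.09368902184537259 -158.97150093321486
0.22588479278722667 109.41255752038114
divider ends [ 0.5008 -0.1096  0.053 ] [ 0.592  -0.0794  0.053 ]
[ 0.5761 -0.0316  0.0551] 0.0010612372743190183
[ 0.6478 -0.2469  0.0611] 0.0005088802666113203
[ 0.4838 -0.0652  0.0562] 0.00144296829339044
[ 0.6467 -0.245   0.064 ] 0.0016588404411661982
[ 0.5575 -0.2817  0.0514] 0.003197773948681191
[ 0.4823 -0.0642  0.0565] 0.00033007972939631266
```

drive_tool([
  {"fingers": -1,"x": -50,"y": 0,"z": -14,"ax": 0,"ay": 0,"az": 0},
  {"fingers": -1,"x": -55,"y": 0,"z": -15,"ax": 0,"ay": 0,"az": 0},
  {"fingers": -1,"x": -55,"y": 0,"z": -15,"ax": 0,"ay": 0,"az": 0},
  {"fingers": -1,"x": -55,"y": 0,"z": -15,"ax": 0,"ay": 0,"az": 0},
  {"fingers": -1,"x": -55,"y": 5,"z": -15,"ax": 0,"ay": 0,"az": 0},
  {"fingers": -1,"x": -55,"y": 10,"z": -15,"ax": 0,"ay": 0,"az": 0},
  {"fingers": -1,"x": -55,"y": 10,"z": -15,"ax": 0,"ay": 0,"az": 0},
  {"fingers": -1,"x": -40,"y": 10,"z": -12,"ax": 0,"ay": 0,"az": 0},
  {"fingers": -1,"x": 0,"y": 10,"z": 0,"ax": 0,"ay": 0.16,"az": 0},
  {"fingers": -1,"x": 0,"y": 10,"z": 0,"ax": 0,"ay": 0.16,"az": 0},
  {"fingers": -1,"x": 0,"y": 10,"z": 0,"ax": 0,"ay": 0.16,"az": 0},
  {"fingers": -1,"x": 0,"y": 10,"z": 0,"ax": 0,"ay": 0.16,"az": 0},
  {"fingers": -1,"x": 0,"y": 0,"z": 0,"ax": 0,"ay": 0.16,"az": 0},
  {"fingers": -1,"x": 0,"y": 0,"z": 0,"ax": 0,"ay": 0,"az": 0},
])

```text
time_s: 3.92
tool_pos: [0.4363, 0.2305, 0.2057]
tool_rot: [[-0.714, 0.006, 0.701], [-0.701, 0.003, -0.714], [-0.007, -1.0, 0.002]]
wrist_force: [-0.4, -0.1, 0.2]
grip_width: 0.995
```

```bash
cat >> h.py <<'E'
def go(tx,ty,tz,ang):
    "shift in tool axes (mm) to world target, tool z at heading ang (deg), and remaining turn vector"
    from scipy.spatial.transform import Rotation as Ro
    s=status.state();R=s["tool_rot"];a=np.radians(ang);z=np.array([np.cos(a),np.sin(a),0]);y=np.array([0,0,-1.])
    G=np.c_[np.cross(y,z),y,z]
    print("t",round(s["time_s"],2),"pos",np.round(s["tool_pos"],4),"head",round(np.degrees(np.arctan2(R[1,2],R[0,2])),2),"F",np.round(s["wrist_force"],2),"M",np.round(s["torque"],2),"w",round(s["grip_width"],3))
    print("shift",np.round(1000*R.T@(np.array([tx,ty,tz])-s["tool_pos"]),1),"turn",np.round(Ro.from_matrix(R.T@G).as_rotvec(),3))
E
python3 -c "
from h import *
go(.4495,.227,.063,-47.8)"
```

```text
t 3.92 pos [0.4363 0.2305 0.2057] head -45.53 F [-0.43 -0.1   0.2 ] M [-0.04  0.02  0.  ] w 0.995
shift [ -6.1 142.8  11.4] turn [-0.002  0.04  -0.007]
```

drive_tool([
  {"fingers": -1,"x": -6,"y": 30,"z": 11,"ax": 0,"ay": 0.04,"az": -0.007},
  {"fingers": -1,"x": 0,"y": 20,"z": 0,"ax": 0,"ay": 0,"az": 0},
  {"fingers": -1,"x": 0,"y": 0,"z": 0,"ax": 0,"ay": 0,"az": 0},
])

```text
time_s: 4.3
tool_pos: [0.4476, 0.2288, 0.1565]
tool_rot: [[-0.732, 0.005, 0.682], [-0.682, -0.001, -0.732], [-0.003, -1.0, 0.004]]
wrist_force: [-0.3, -0.8, 0.3]
grip_width: 1.002
```

```bash
python3 -c "
from h import *
go(.4495,.227,.063,-47.8)
d=cam('wrist');np.savez('w4.npz',**d);cv2.imwrite('pics/w4.png',d['frame'][:,:,::-1])"
```

```text
t 4.3 pos [0.4476 0.2288 0.1565] head -47.03 F [-0.28 -0.77  0.35] M [ 0.02  0.   -0.02] w 1.002
shift [ 0.1 93.5  2.2] turn [-0.004  0.013 -0.003]
```

View pics/w4.png

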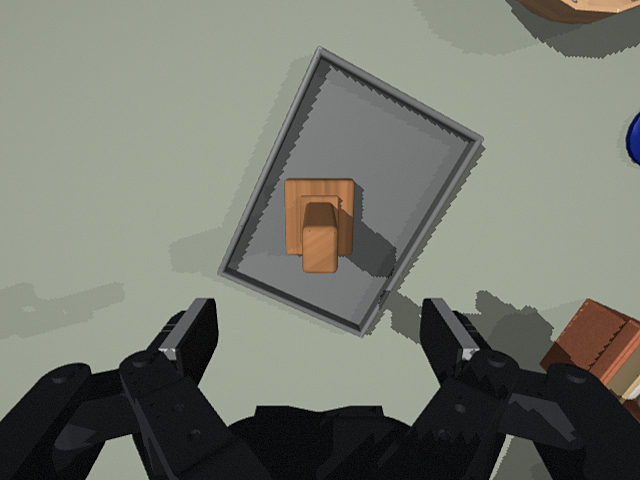

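drive_tool([
  {"fingers": -1,"x": 0,"y": 30,"z": 2,"ax": 0,"ay": 0.01,"az": 0},
  {"fingers": -1,"x": 0,"y": 30,"z": 0,"ax": 0,"ay": 0,"az": 0},
  {"fingers": -1,"x": 0,"y": 25,"z": 0,"ax": 0,"ay": 0,"az": 0},
  {"fingers": -1,"x": 0,"y": 7,"z": 0,"ax": 0,"ay": 0,"az": 0},
  {"fingers": -1,"x": 0,"y": 0,"z": 0,"ax": 0,"ay": 0,"az": 0},
])

```text
time_s: 4.97
tool_pos: [0.4549, 0.23, 0.0705]
tool_rot: [[-0.732, 0.02, 0.681], [-0.681, 0.003, -0.732], [-0.016, -1.0, 0.011]]
wrist_force: [0.7, -0.4, 0.3]
grip_width: 1.005
```

```bash
python3 -c "
from h import *
go(.4495,.227,.063,-47.8)"
```

```text
t 4.97 pos [0.4549 0.23   0.0705] head -47.09 F [ 0.72 -0.43  0.31] M [ 0.03  0.04 -0.02] w 1.005
shift [ 6.1  7.4 -1.6] turn [-0.011  0.012 -0.016]
```

drive_tool([
  {"fingers": -1,"x": 6,"y": 7,"z": -2,"ax": -0.01,"ay": 0.012,"az": -0.016},
  {"fingers": -1,"x": 0,"y": 0,"z": 0,"ax": 0,"ay": 0,"az": 0},
])

```text
time_s: 5.22
tool_pos: [0.4503, 0.2277, 0.0651]
tool_rot: [[-0.741, 0.003, 0.672], [-0.672, 0.0, -0.741], [-0.002, -1.0, 0.002]]
wrist_force: [0.1, 0.1, -0.4]
grip_width: 1.0
```

```bash
python3 -c "
from h import *
go(.4495,.227,.063,-47.8)"
```

```text
t 5.22 pos [0.4503 0.2277 0.0651] head -47.78 F [ 0.08  0.12 -0.43] M [-0.01 -0.02  0.02] w 1.0
shift [ 1.1  2.1 -0. ] turn [-0.002  0.    -0.002]
```

drive_tool([
  {"fingers": 1,"x": 1,"y": 2,"z": 0,"ax": 0,"ay": 0,"az": 0},
  {"fingers": 1,"x": 0,"y": 0,"z": 0,"ax": 0,"ay": 0,"az": 0},
  {"fingers": 1,"x": 0,"y": 0,"z": 0,"ax": 0,"ay": 0,"az": 0},
  {"fingers": 1,"x": 0,"y": 0,"z": 0,"ax": 0,"ay": 0,"az": 0},
  {"fingers": 1,"x": 0,"y": 0,"z": 0,"ax": 0,"ay": 0,"az": 0},
  {"fingers": 1,"x": 0,"y": 0,"z": 0,"ax": 0,"ay": 0,"az": 0},
], newtons=110)

```text
time_s: 5.98
tool_pos: [0.4501, 0.2275, 0.0642]
tool_rot: [[-0.74, 0.005, 0.672], [-0.672, 0.001, -0.741], [-0.004, -1.0, 0.003]]
wrist_force: [-0.3, -0.0, 0.5]
grip_width: 0.252
```

```bash
python3 -c "
from h import *
go(.4495,.227,.063,-47.8)"
```

```text
t 5.97 pos [0.4501 0.2275 0.0642] head -47.78 F [-0.28 -0.01  0.54] M [ 0.1   0.04 -0.06] w 0.252
shift [ 0.8  1.2 -0.1] turn [-0.003  0.    -0.004]
```

drive_tool([
  {"fingers": 1,"x": 0,"y": -15,"z": 0,"ax": 0,"ay": 0,"az": 0},
  {"fingers": 1,"x": 0,"y": -30,"z": 0,"ax": 0,"ay": 0,"az": 0},
  {"fingers": 1,"x": 0,"y": -35,"z": 0,"ax": 0,"ay": 0,"az": 0},
  {"fingers": 1,"x": 0,"y": -35,"z": 0,"ax": 0,"ay": 0,"az": 0},
  {"fingers": 1,"x": 0,"y": -25,"z": 0,"ax": 0,"ay": 0,"az": 0},
  {"fingers": 1,"x": 0,"y": 0,"z": 0,"ax": 0,"ay": -0.15,"az": 0},
  {"fingers": 1,"x": 0,"y": 0,"z": 0,"ax": 0,"ay": -0.16,"az": 0},
  {"fingers": 1,"x": 0,"y": 0,"z": 0,"ax": 0,"ay": -0.16,"az": 0},
  {"fingers": 1,"x": 0,"y": 0,"z": 0,"ax": 0,"ay": -0.16,"az": 0},
  {"fingers": 1,"x": 0,"y": 0,"z": 0,"ax": 0,"ay": -0.16,"az": 0},
  {"fingers": 1,"x": 0,"y": 0,"z": 0,"ax": 0,"ay": -0.16,"az": 0},
  {"fingers": 1,"x": 0,"y": 0,"z": 0,"ax": 0,"ay": -0.16,"az": 0},
  {"fingers": 1,"x": 0,"y": 0,"z": 0,"ax": 0,"ay": 0,"az": 0},
  {"fingers": 1,"x": 0,"y": 0,"z": 0,"ax": 0,"ay": 0,"az": 0},
])

```text
time_s: 7.72
tool_pos: [0.4467, 0.2248, 0.2161]
tool_rot: [[0.302, 0.004, 0.953], [-0.953, -0.002, 0.302], [0.003, -1.0, 0.003]]
wrist_force: [0.3, -0.3, -2.2]
grip_width: 0.253
```

```bash
cat >> h.py <<'E'
TC=np.array([.5664,-.1566]);TA=109.2
def trough(x,y,h,dh=0):
    "go to tamper at trough x,y (m), sole h above inner floor"
    a=np.radians(TA);u=np.array([np.cos(a),np.sin(a)]);v=np.array([-u[1],u[0]])
    s=status.state();p=s["tool_pos"];q=p[:2]-TC
    print("trough xy mm",np.round(1000*np.array([q@u,q@v]),1),"sole h",round(1000*(p[2]-.0602-.008),1))
    t=TC+x*u+y*v;go(t[0],t[1],h+.0682,TA-90+dh)
E
python3 -c "
from h import *
trough(-.066,0,.16)"
```

```text
trough xy mm [399.6 -12.4] sole h 147.9
t 7.72 pos [0.4467 0.2248 0.2161] head 17.61 F [ 0.29 -0.31 -2.23] M [ 0.   -0.01  0.  ] w 0.253
shift [465.8 -10.5   0.6] turn [-0.003 -0.028  0.003]
```

drive_tool([
  {"fingers": 1,"x": 40,"y": -5,"z": 0,"ax": 0,"ay": -0.028,"az": 0},
  {"fingers": 1,"x": 50,"y": 0,"z": 0,"ax": 0,"ay": 0,"az": 0},
  {"fingers": 1,"x": 50,"y": 0,"z": 0,"ax": 0,"ay": 0,"az": 0},
  {"fingers": 1,"x": 50,"y": 0,"z": 0,"ax": 0,"ay": 0,"az": 0},
  {"fingers": 1,"x": 50,"y": 0,"z": 0,"ax": 0,"ay": 0,"az": 0},
  {"fingers": 1,"x": 50,"y": 0,"z": 0,"ax": 0,"ay": 0,"az": 0},
  {"fingers": 1,"x": 50,"y": 0,"z": 0,"ax": 0,"ay": 0,"az": 0},
  {"fingers": 1,"x": 50,"y": 0,"z": 0,"ax": 0,"ay": 0,"az": 0},
  {"fingers": 1,"x": 35,"y": 0,"z": 0,"ax": 0,"ay": 0,"az": 0},
  {"fingers": 1,"x": 0,"y": 0,"z": 0,"ax": 0,"ay": 0,"az": 0},
  {"fingers": 1,"x": 0,"y": 0,"z": 0,"ax": 0,"ay": 0,"az": 0},
])

```text
time_s: 9.1
tool_pos: [0.5854, -0.1902, 0.2228]
tool_rot: [[0.306, 0.004, 0.952], [-0.952, -0.0, 0.306], [0.002, -1.0, 0.004]]
wrist_force: [0.3, 1.1, -2.1]
grip_width: 0.252
```

```bash
python3 -c "
from h import *
trough(-.066,0,.080)"
```

```text
trough xy mm [-38.   -6.9] sole h 154.6
t 9.1 pos [ 0.5854 -0.1902  0.2228] head 17.79 F [ 0.34  1.06 -2.13] M [-0.06  0.04  0.01] w 0.252
shift [28.  74.6 -6.5] turn [-0.004 -0.025  0.002]
```

drive_tool([
  {"fingers": 1,"x": 28,"y": 30,"z": -6,"ax": -0.004,"ay": -0.03,"az": 0.002},
  {"fingers": 1,"x": 0,"y": 30,"z": 0,"ax": 0,"ay": 0,"az": 0},
  {"fingers": 1,"x": 0,"y": 5,"z": 0,"ax": 0,"ay": 0,"az": 0},
  {"fingers": 1,"x": 0,"y": 0,"z": 0,"ax": 0,"ay": 0,"az": 0},
])

```text
time_s: 9.6
tool_pos: [0.589, -0.2148, 0.159]
tool_rot: [[0.337, 0.002, 0.942], [-0.942, -0.0, 0.337], [0.001, -1.0, 0.002]]
wrist_force: [0.1, -0.5, -2.7]
grip_width: 0.252
```

```bash
python3 -c "
from h import *
trough(-.066,0,.080)"
```

```text
trough xy mm [-62.4  -2.2] sole h 90.8
t 9.6 pos [ 0.589  -0.2148  0.159 ] head 19.68 F [ 0.13 -0.51 -2.74] M [ 0.01 -0.05 -0.  ] w 0.252
shift [ 3.6 10.8 -2.3] turn [-0.002  0.008  0.001]
```

drive_tool([
  {"fingers": 1,"x": 4,"y": 9,"z": -3,"ax": -0.002,"ay": 0.008,"az": 0.001},
  {"fingers": 1,"x": 0,"y": 0,"z": 0,"ax": 0,"ay": 0,"az": 0},
  {"fingers": 1,"x": 0,"y": 0,"z": 0,"ax": 0,"ay": 0,"az": 0},
])

```text
time_s: 9.98
tool_pos: [0.5889, -0.2195, 0.1526]
tool_rot: [[0.33, 0.004, 0.944], [-0.944, -0.002, 0.33], [0.003, -1.0, 0.003]]
wrist_force: [0.5, -0.8, -2.5]
grip_width: 0.253
```

```bash
python3 -c "
from h import *
trough(-.066,0,.045)
a=cam('side')['frame'][180:400,220:450];b=cam('scene')['frame'][130:270,180:400]
f=lambda i:cv2.resize(i,(400,400*i.shape[0]//i.shape[1]),interpolation=cv2.INTER_CUBIC)
a,b=f(a),f(b);c=np.zeros((max(len(a),len(b)),800,3),np.uint8);c[:len(a),:400]=a;c[:len(b),400:]=b
cv2.imwrite('pics/s1.png',c[:,:,::-1])"
```

```text
trough xy mm [-66.8  -0.5] sole h 84.4
t 9.97 pos [ 0.5889 -0.2195  0.1526] head 19.25 F [ 0.51 -0.81 -2.52] M [-0.02  0.02  0.03] w 0.253
shift [-1.  39.4 -0.6] turn [-0.003  0.001  0.003]
```

View pics/s1.png

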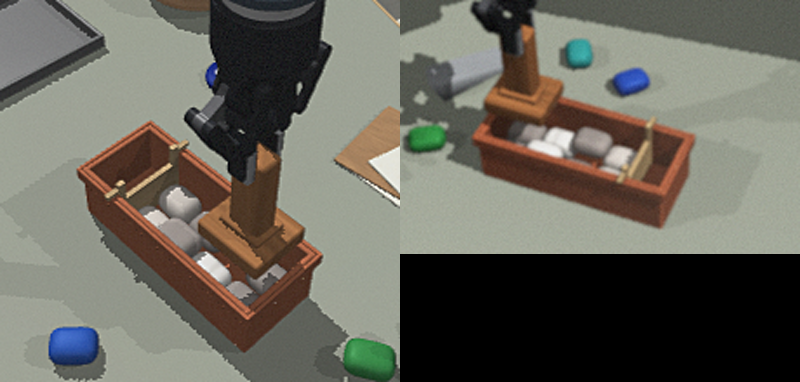

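drive_tool([
  {"fingers": 1,"x": -1,"y": 17,"z": 0,"ax": -0.003,"ay": 0,"az": 0.003},
  {"fingers": 1,"x": 0,"y": 12,"z": 0,"ax": 0,"ay": 0,"az": 0},
  {"fingers": 1,"x": 0,"y": 0,"z": 0,"ax": 0,"ay": 0,"az": 0},
  {"fingers": 1,"x": 0,"y": 0,"z": 0,"ax": 0,"ay": 0,"az": 0},
])

```text
time_s: 10.58
tool_pos: [0.5879, -0.2183, 0.1205]
tool_rot: [[0.33, -0.002, 0.944], [-0.944, 0.001, 0.33], [-0.001, -1.0, -0.002]]
wrist_force: [0.6, 0.5, -2.6]
grip_width: 0.249
```

```bash
python3 -c "
from h import *
trough(-.066,0,.045)"
```

```text
trough xy mm [-65.3  -0.1] sole h 52.3
t 10.57 pos [ 0.5879 -0.2183  0.1205] head 19.24 F [ 0.57  0.49 -2.56] M [ 0.01 -0.   -0.04] w 0.249
shift [ 0.7  7.3 -0. ] turn [ 0.002  0.001 -0.001]
```

drive_tool([
  {"fingers": 1,"x": 0,"y": 4,"z": 0,"ax": 0,"ay": 0,"az": 0},
  {"fingers": 1,"x": 0,"y": 3,"z": 0,"ax": 0,"ay": 0,"az": 0},
  {"fingers": 1,"x": 0,"y": 1,"z": 0,"ax": 0,"ay": 0,"az": 0},
  {"fingers": 1,"x": 0,"y": 1,"z": 0,"ax": 0,"ay": 0,"az": 0},
])

```text
time_s: 11.08
tool_pos: [0.5884, -0.2186, 0.1116]
tool_rot: [[0.33, -0.001, 0.944], [-0.944, 0.0, 0.33], [-0.0, -1.0, -0.001]]
wrist_force: [0.5, 0.2, -2.3]
grip_width: 0.258
```

drive_tool([
  {"fingers": 1,"x": 0,"y": 1.5,"z": 0,"ax": 0,"ay": 0,"az": 0},
  {"fingers": 1,"x": 0,"y": 1.5,"z": 0,"ax": 0,"ay": 0,"az": 0},
  {"fingers": 1,"x": 0,"y": 1.5,"z": 0,"ax": 0,"ay": 0,"az": 0},
])

```text
time_s: 11.45
tool_pos: [0.5886, -0.2187, 0.1072]
tool_rot: [[0.329, -0.0, 0.944], [-0.944, -0.0, 0.329], [0.0, -1.0, -0.0]]
wrist_force: [-0.2, -0.8, -2.8]
grip_width: 0.252
```

drive_tool([
  {"fingers": 1,"x": 0,"y": 1.5,"z": 0,"ax": 0,"ay": 0,"az": 0},
  {"fingers": 1,"x": 0,"y": 1.5,"z": 0,"ax": 0,"ay": 0,"az": 0},
])

```text
time_s: 11.7
tool_pos: [0.5895, -0.2189, 0.1056]
tool_rot: [[0.329, 0.002, 0.944], [-0.944, -0.001, 0.329], [0.002, -1.0, 0.002]]
wrist_force: [-2.0, 0.3, 6.4]
grip_width: 0.254
```

drive_tool([
  {"fingers": 1,"x": 0,"y": 1.5,"z": 0,"ax": 0,"ay": 0,"az": 0},
])

```text
time_s: 11.82
tool_pos: [0.5899, -0.219, 0.1054]
tool_rot: [[0.33, 0.003, 0.944], [-0.944, -0.002, 0.33], [0.003, -1.0, 0.003]]
wrist_force: [-3.4, 1.6, 6.8]
grip_width: 0.253
```

drive_tool([
  {"fingers": 1,"x": 0,"y": 1.5,"z": 0,"ax": 0,"ay": 0,"az": 0},
])

```text
time_s: 11.95
tool_pos: [0.5901, -0.2189, 0.1053]
tool_rot: [[0.33, 0.004, 0.944], [-0.944, -0.002, 0.33], [0.003, -1.0, 0.004]]
wrist_force: [-2.6, 1.8, 6.4]
grip_width: 0.255
```

drive_tool([
  {"fingers": 1,"x": 0,"y": 2,"z": 0,"ax": 0,"ay": 0,"az": 0},
])

```text
time_s: 12.08
tool_pos: [0.5903, -0.2186, 0.1049]
tool_rot: [[0.33, 0.005, 0.944], [-0.944, -0.002, 0.33], [0.004, -1.0, 0.005]]
wrist_force: [-2.1, 2.3, 7.5]
grip_width: 0.253
```

drive_tool([
  {"fingers": 1,"x": 0,"y": 2.3,"z": 0,"ax": 0,"ay": 0,"az": 0},
])

```text
time_s: 12.2
tool_pos: [0.5905, -0.2182, 0.104]
tool_rot: [[0.33, 0.007, 0.944], [-0.944, -0.002, 0.33], [0.004, -1.0, 0.006]]
wrist_force: [-2.3, 1.7, 7.9]
grip_width: 0.254
```

drive_tool([
  {"fingers": 1,"x": 0,"y": 2.3,"z": 0,"ax": 0,"ay": 0,"az": 0},
  {"fingers": 1,"x": 0,"y": 2.3,"z": 0,"ax": 0,"ay": 0,"az": 0},
])

```text
time_s: 12.45
tool_pos: [0.5907, -0.2169, 0.102]
tool_rot: [[0.33, 0.008, 0.944], [-0.944, -0.0, 0.33], [0.003, -1.0, 0.007]]
wrist_force: [-2.6, 2.4, 5.8]
grip_width: 0.249
```

drive_tool([
  {"fingers": 1,"x": 0,"y": 2.3,"z": -1,"ax": 0,"ay": 0,"az": 0},
  {"fingers": 1,"x": 0,"y": 2.3,"z": -1,"ax": 0,"ay": 0,"az": 0},
])

```text
time_s: 12.7
tool_pos: [0.5895, -0.2165, 0.0988]
tool_rot: [[0.33, 0.01, 0.944], [-0.944, 0.001, 0.33], [0.003, -1.0, 0.01]]
wrist_force: [-0.1, 2.2, 2.3]
grip_width: 0.256
```

```bash
python3 -c "
from h import *
trough(-.066,0,.025)"
```

```text
trough xy mm [-64.2  -2.1] sole h 30.6
t 12.7 pos [ 0.5895 -0.2165  0.0988] head 19.29 F [-0.12  2.21  2.31] M [ 0.67 -0.02  0.04] w 0.256
shift [ 1.8  5.6 -2.2] turn [-0.01   0.002  0.003]
```

Going down smoothly (sole 30.6 mm); continue.

drive_tool([
  {"fingers": 1,"x": 0.5,"y": 2,"z": 0,"ax": -0.01,"ay": 0,"az": 0.003},
  {"fingers": 1,"x": 0,"y": 2,"z": 0,"ax": 0,"ay": 0,"az": 0},
])

```text
time_s: 12.95
tool_pos: [0.5897, -0.2174, 0.0941]
tool_rot: [[0.33, -0.001, 0.944], [-0.944, -0.001, 0.33], [0.0, -1.0, -0.001]]
wrist_force: [-1.1, -0.3, -1.4]
grip_width: 0.253
```

drive_tool([
  {"fingers": 1,"x": 0,"y": 2,"z": 0,"ax": 0,"ay": 0,"az": 0},
  {"fingers": 1,"x": 0,"y": 2,"z": 0,"ax": 0,"ay": 0,"az": 0},
])

```text
time_s: 13.2
tool_pos: [0.59, -0.2179, 0.092]
tool_rot: [[0.331, -0.0, 0.944], [-0.944, -0.001, 0.331], [0.001, -1.0, -0.001]]
wrist_force: [-6.5, 4.2, 21.4]
grip_width: 0.254
```

```bash
python3 -c "
from h import *
trough(-.066,0,.025)"
```

```text
trough xy mm [-65.7  -2.1] sole h 23.8
t 13.2 pos [ 0.59   -0.2179  0.092 ] head 19.3 F [-6.51  4.21 21.36] M [1.12 1.15 0.01] w 0.254
shift [ 0.3 -1.2 -2.1] turn [0.001 0.002 0.001]
```

drive_tool([
  {"fingers": 1,"x": 0,"y": 0.5,"z": 0,"ax": 0,"ay": 0,"az": 0},
])

```text
time_s: 13.32
tool_pos: [0.59, -0.2178, 0.0923]
tool_rot: [[0.331, -0.0, 0.944], [-0.944, -0.001, 0.331], [0.001, -1.0, -0.001]]
wrist_force: [-1.6, 1.9, 2.3]
grip_width: 0.255
```

```bash
python3 -c "
from h import *
trough(-.066,0,.025)"
```

```text
trough xy mm [-65.6  -2.1] sole h 24.1
t 13.32 pos [ 0.59   -0.2178  0.0923] head 19.3 F [-1.62  1.92  2.34] M [0.62 0.21 0.11] w 0.255
shift [ 0.4 -0.9 -2.1] turn [0.001 0.002 0.001]
```

drive_tool([
  {"fingers": 1,"x": -1.5,"y": 0.2,"z": -2,"ax": 0,"ay": 0,"az": 0},
  {"fingers": 1,"x": 0,"y": 0.8,"z": 0,"ax": 0,"ay": 0,"az": 0},
])

```text
time_s: 13.58
tool_pos: [0.5885, -0.2176, 0.0919]
tool_rot: [[0.33, 0.002, 0.944], [-0.944, -0.003, 0.33], [0.003, -1.0, 0.001]]
wrist_force: [-1.5, 2.5, 8.0]
grip_width: 0.249
```

drive_tool([
  {"fingers": 1,"x": 0,"y": 1.3,"z": 0,"ax": 0,"ay": 0,"az": 0},
])

```text
time_s: 13.7
tool_pos: [0.5886, -0.2178, 0.0919]
tool_rot: [[0.33, 0.003, 0.944], [-0.944, -0.003, 0.33], [0.004, -1.0, 0.002]]
wrist_force: [-3.7, 4.2, 14.0]
grip_width: 0.256
```

```bash
python3 -c "
from h import *
trough(-.066,0,.025)"
```

```text
trough xy mm [-65.1  -0.9] sole h 23.7
t 13.7 pos [ 0.5886 -0.2178  0.0919] head 19.29 F [-3.69  4.24 14.  ] M [0.83 0.62 0.05] w 0.256
shift [ 0.9 -1.3 -0.9] turn [-0.002  0.001  0.004]
```

drive_tool([
  {"fingers": 1,"x": -0.3,"y": 1.5,"z": 0,"ax": 0,"ay": 0,"az": 0},
  {"fingers": 1,"x": -0.3,"y": 1.5,"z": 0,"ax": 0,"ay": 0,"az": 0},
])

```text
time_s: 13.95
tool_pos: [0.5886, -0.2177, 0.0919]
tool_rot: [[0.33, 0.005, 0.944], [-0.944, -0.005, 0.33], [0.006, -1.0, 0.003]]
wrist_force: [-3.7, 1.0, 11.4]
grip_width: 0.259
```

drive_tool([
  {"fingers": 1,"x": -0.3,"y": 1.6,"z": -0.3,"ax": 0,"ay": 0,"az": 0},
  {"fingers": 1,"x": -0.3,"y": 1.6,"z": -0.3,"ax": 0,"ay": 0,"az": 0},
])

```text
time_s: 14.2
tool_pos: [0.5885, -0.2177, 0.0919]
tool_rot: [[0.33, 0.007, 0.944], [-0.944, -0.006, 0.331], [0.008, -1.0, 0.005]]
wrist_force: [-0.9, 2.2, 11.6]
grip_width: 0.26
```

```bash
python3 -c "
from h import *
trough(-.066,0,.025)"
```

```text
trough xy mm [-65.   -0.7] sole h 23.7
t 14.2 pos [ 0.5885 -0.2177  0.0919] head 19.3 F [-0.93  2.25 11.57] M [0.81 0.39 0.08] w 0.26
shift [ 1.  -1.3 -0.7] turn [-0.005  0.002  0.008]
```

drive_tool([
  {"fingers": 1,"x": 0,"y": 2.0,"z": 0,"ax": -0.003,"ay": 0,"az": 0.004},
])

```text
time_s: 14.32
tool_pos: [0.5887, -0.2179, 0.0919]
tool_rot: [[0.331, 0.004, 0.944], [-0.944, -0.004, 0.331], [0.005, -1.0, 0.003]]
wrist_force: [-4.3, 4.7, 15.9]
grip_width: 0.251
```

drive_tool([
  {"fingers": 1,"x": 0,"y": 2.1,"z": 0,"ax": 0,"ay": 0,"az": 0},
  {"fingers": 1,"x": 0,"y": 2.1,"z": 0,"ax": 0,"ay": 0,"az": 0},
])

```text
time_s: 14.58
tool_pos: [0.5887, -0.2179, 0.0919]
tool_rot: [[0.331, 0.006, 0.944], [-0.944, -0.005, 0.331], [0.007, -1.0, 0.004]]
wrist_force: [-5.0, 3.0, 15.9]
grip_width: 0.254
```

drive_tool([
  {"fingers": 1,"x": 0,"y": 2.2,"z": 0,"ax": 0,"ay": 0,"az": 0},
  {"fingers": 1,"x": 0,"y": 2.2,"z": 0,"ax": 0,"ay": 0,"az": 0},
])

```text
time_s: 14.82
tool_pos: [0.5887, -0.2179, 0.0919]
tool_rot: [[0.331, 0.007, 0.944], [-0.944, -0.007, 0.331], [0.009, -1.0, 0.005]]
wrist_force: [-5.7, 3.3, 16.1]
grip_width: 0.257
```

drive_tool([
  {"fingers": 1,"x": 0,"y": -5,"z": 0,"ax": -0.007,"ay": 0,"az": 0.009},
  {"fingers": 1,"x": -5,"y": 0,"z": 0,"ax": 0,"ay": 0,"az": 0},
  {"fingers": 1,"x": 0,"y": 0,"z": 0,"ax": 0,"ay": 0,"az": 0},
])

```text
time_s: 15.2
tool_pos: [0.5854, -0.213, 0.0949]
tool_rot: [[0.331, -0.006, 0.944], [-0.944, 0.0, 0.331], [-0.002, -1.0, -0.006]]
wrist_force: [0.4, -0.1, -3.2]
grip_width: 0.251
```

```bash
python3 -c "
from h import *
trough(-.059,0,.024)"
```

```text
trough xy mm [-59.5   0.6] sole h 26.7
t 15.2 pos [ 0.5854 -0.213   0.0949] head 19.34 F [ 0.38 -0.1  -3.22] M [-0.02  0.02 -0.03] w 0.251
shift [-0.5  2.7  0.6] turn [ 0.006  0.002 -0.002]
```

drive_tool([
  {"fingers": 1,"x": 0,"y": 1.5,"z": 0,"ax": 0.006,"ay": 0,"az": -0.002},
  {"fingers": 1,"x": 0,"y": 1.5,"z": 0,"ax": 0,"ay": 0,"az": 0},
])

```text
time_s: 15.45
tool_pos: [0.5854, -0.2132, 0.092]
tool_rot: [[0.331, 0.0, 0.944], [-0.944, 0.0, 0.331], [0.0, -1.0, 0.0]]
wrist_force: [-4.2, 1.2, 13.4]
grip_width: 0.253
```

drive_tool([
  {"fingers": 1,"x": 0,"y": 1.5,"z": 0,"ax": 0,"ay": 0,"az": 0},
])

```text
time_s: 15.58
tool_pos: [0.5854, -0.2133, 0.092]
tool_rot: [[0.331, 0.001, 0.944], [-0.944, -0.0, 0.331], [0.001, -1.0, 0.001]]
wrist_force: [-4.3, 1.4, 10.8]
grip_width: 0.252
```

```bash
python3 -c "
from h import *
trough(-.059,0,.024)"
```

```text
trough xy mm [-59.8   0.6] sole h 23.8
t 15.57 pos [ 0.5854 -0.2133  0.092 ] head 19.35 F [-4.31  1.44 10.77] M [0.56 0.81 0.06] w 0.252
shift [-0.8 -0.2  0.7] turn [-0.001  0.003  0.001]
```

Lateral stays similar, so it is friction on the pebbles. Hold at about 19 N.

drive_tool([
  {"fingers": 1,"x": 0,"y": 2,"z": 0,"ax": 0,"ay": 0,"az": 0},
  {"fingers": 1,"x": 0,"y": 2,"z": 0,"ax": 0,"ay": 0,"az": 0},
])

```text
time_s: 15.82
tool_pos: [0.5855, -0.2133, 0.092]
tool_rot: [[0.332, 0.003, 0.943], [-0.943, -0.001, 0.332], [0.002, -1.0, 0.002]]
wrist_force: [-4.6, 2.6, 10.8]
grip_width: 0.254
```

drive_tool([
  {"fingers": 1,"x": -0.3,"y": 2.2,"z": -0.3,"ax": 0,"ay": 0,"az": 0},
  {"fingers": 1,"x": -0.3,"y": 2.3,"z": -0.3,"ax": 0,"ay": 0,"az": 0},
  {"fingers": 1,"x": -0.3,"y": 2.3,"z": -0.3,"ax": 0,"ay": 0,"az": 0},
])

```text
time_s: 16.2
tool_pos: [0.5852, -0.2133, 0.0919]
tool_rot: [[0.332, 0.008, 0.943], [-0.943, -0.004, 0.332], [0.007, -1.0, 0.006]]
wrist_force: [-5.1, 1.1, 11.4]
grip_width: 0.255
```

drive_tool([
  {"fingers": 1,"x": -0.3,"y": 2.5,"z": -0.3,"ax": 0,"ay": 0,"az": 0},
  {"fingers": 1,"x": -0.3,"y": 2.5,"z": -0.3,"ax": 0,"ay": 0,"az": 0},
  {"fingers": 1,"x": -0.3,"y": 2.5,"z": -0.3,"ax": 0,"ay": 0,"az": 0},
])

```text
time_s: 16.58
tool_pos: [0.585, -0.2134, 0.0918]
tool_rot: [[0.332, 0.013, 0.943], [-0.943, -0.007, 0.332], [0.011, -1.0, 0.01]]
wrist_force: [-4.2, 2.2, 13.4]
grip_width: 0.255
```

drive_tool([
  {"fingers": 1,"x": 0,"y": 2.4,"z": 0,"ax": -0.004,"ay": 0,"az": 0.004},
])

```text
time_s: 16.7
tool_pos: [0.5853, -0.2134, 0.0919]
tool_rot: [[0.332, 0.009, 0.943], [-0.943, -0.006, 0.332], [0.008, -1.0, 0.007]]
wrist_force: [-4.7, 2.8, 12.6]
grip_width: 0.255
```

drive_tool([
  {"fingers": 1,"x": 0,"y": 2.4,"z": 0,"ax": -0.004,"ay": 0,"az": 0.004},
  {"fingers": 1,"x": 0,"y": 2.4,"z": 0,"ax": -0.003,"ay": 0,"az": 0.003},
  {"fingers": 1,"x": 0,"y": 2.4,"z": 0,"ax": -0.003,"ay": 0,"az": 0.003},
])

```text
time_s: 17.08
tool_pos: [0.5858, -0.2133, 0.0921]
tool_rot: [[0.332, 0.0, 0.943], [-0.943, -0.001, 0.332], [0.001, -1.0, 0.0]]
wrist_force: [-4.3, 1.7, 13.2]
grip_width: 0.255
```

drive_tool([
  {"fingers": 1,"x": 0,"y": 2.4,"z": 0,"ax": -0.003,"ay": 0,"az": 0.003},
  {"fingers": 1,"x": 0,"y": 2.4,"z": 0,"ax": -0.003,"ay": 0,"az": 0.003},
  {"fingers": 1,"x": 0,"y": 2.4,"z": 0,"ax": -0.003,"ay": 0,"az": 0.003},
])

```text
time_s: 17.45
tool_pos: [0.5862, -0.2132, 0.0922]
tool_rot: [[0.333, -0.007, 0.943], [-0.943, 0.002, 0.333], [-0.005, -1.0, -0.006]]
wrist_force: [-4.3, 2.6, 12.9]
grip_width: 0.253
```

drive_tool([
  {"fingers": 1,"x": 0,"y": 3,"z": 0,"ax": 0,"ay": 0,"az": 0},
  {"fingers": 1,"x": 0,"y": 3,"z": 0,"ax": 0,"ay": 0,"az": 0},
])

```text
time_s: 17.7
tool_pos: [0.5863, -0.2133, 0.0921]
tool_rot: [[0.333, -0.005, 0.943], [-0.943, 0.0, 0.333], [-0.002, -1.0, -0.004]]
wrist_force: [-6.8, 3.0, 16.8]
grip_width: 0.255
```

drive_tool([
  {"fingers": 1,"x": 0,"y": 3.2,"z": 0,"ax": 0,"ay": 0,"az": 0},
  {"fingers": 1,"x": 0,"y": 3.3,"z": 0,"ax": 0,"ay": 0,"az": 0},
  {"fingers": 1,"x": 0,"y": 3.3,"z": 0,"ax": 0,"ay": 0,"az": 0},
])

```text
time_s: 18.08
tool_pos: [0.5861, -0.2134, 0.0921]
tool_rot: [[0.334, -0.001, 0.943], [-0.943, -0.003, 0.334], [0.002, -1.0, -0.001]]
wrist_force: [-6.9, 4.2, 18.0]
grip_width: 0.256
```

drive_tool([
  {"fingers": 1,"x": 0,"y": 3.2,"z": 0,"ax": 0,"ay": 0,"az": 0},
  {"fingers": 1,"x": 0,"y": 3.2,"z": 0,"ax": 0,"ay": 0,"az": 0},
  {"fingers": 1,"x": 0,"y": 0,"z": 0,"ax": 0,"ay": 0,"az": 0},
  {"fingers": 1,"x": 0,"y": -30,"z": 0,"ax": 0,"ay": 0,"az": 0},
  {"fingers": 1,"x": -20,"y": -5,"z": 0,"ax": 0,"ay": 0,"az": 0},
  {"fingers": 1,"x": -18,"y": 0,"z": 0,"ax": 0,"ay": 0,"az": 0},
  {"fingers": 1,"x": 0,"y": 0,"z": 0,"ax": 0,"ay": 0,"az": 0},
])

```text
time_s: 18.95
tool_pos: [0.5702, -0.1734, 0.1244]
tool_rot: [[0.334, -0.002, 0.942], [-0.942, -0.002, 0.334], [0.001, -1.0, -0.002]]
wrist_force: [0.9, -0.5, -2.7]
grip_width: 0.257
```

```bash
python3 -c "
from h import *
trough(-.02,0,.038)
a=cam('side')['frame'][180:400,220:450];b=cam('scene')['frame'][130:270,180:400]
f=lambda i:cv2.resize(i,(400,400*i.shape[0]//i.shape[1]),interpolation=cv2.INTER_CUBIC)
a,b=f(a),f(b);c=np.zeros((max(len(a),len(b)),800,3),np.uint8);c[:len(a),:400]=a;c[:len(b),400:]=b
cv2.imwrite('pics/s2.png',c[:,:,::-1])"
```

```text
trough xy mm [-17.2   1.9] sole h 56.2
t 18.95 pos [ 0.5702 -0.1734  0.1244] head 19.53 F [ 0.92 -0.53 -2.69] M [ 0.02 -0.01 -0.03] w 0.257
shift [ 2.8 18.2  1.9] turn [0.002 0.006 0.001]
```

View pics/s2.png

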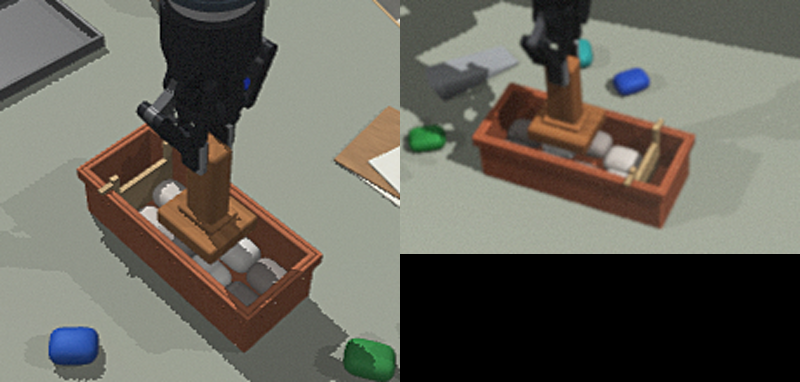

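drive_tool([
  {"fingers": 1,"x": -20,"y": 0,"z": 2,"ax": 0,"ay": 0.006,"az": 0},
  {"fingers": 1,"x": -7,"y": 4,"z": 0,"ax": 0,"ay": 0,"az": 0},
  {"fingers": 1,"x": 0,"y": 0,"z": 0,"ax": 0,"ay": 0,"az": 0},
  {"fingers": 1,"x": 0,"y": 0,"z": 0,"ax": 0,"ay": 0,"az": 0},
])

```text
time_s: 19.55
tool_pos: [0.5632, -0.1476, 0.1189]
tool_rot: [[0.328, -0.003, 0.945], [-0.945, -0.002, 0.328], [0.001, -1.0, -0.003]]
wrist_force: [-0.3, -0.8, -2.8]
grip_width: 0.256
```

```bash
python3 -c "
from h import *
trough(.012,0,.044)"
```

```text
trough xy mm [9.6 0.1] sole h 50.7
t 19.55 pos [ 0.5632 -0.1476  0.1189] head 19.12 F [-0.32 -0.8  -2.8 ] M [-0.01 -0.02 -0.03] w 0.256
shift [-2.4  6.7  0.1] turn [ 0.003 -0.001  0.001]
```

drive_tool([
  {"fingers": 1,"x": -2,"y": 4,"z": 0,"ax": 0.003,"ay": 0,"az": 0},
  {"fingers": 1,"x": 0,"y": 1.5,"z": 0,"ax": 0,"ay": 0,"az": 0},
  {"fingers": 1,"x": 0,"y": 1.5,"z": 0,"ax": 0,"ay": 0,"az": 0},
  {"fingers": 1,"x": 0,"y": 1.5,"z": 0,"ax": 0,"ay": 0,"az": 0},
])

```text
time_s: 20.05
tool_pos: [0.5628, -0.1467, 0.1099]
tool_rot: [[0.327, 0.001, 0.945], [-0.945, -0.002, 0.327], [0.002, -1.0, 0.0]]
wrist_force: [-0.4, 0.4, -3.4]
grip_width: 0.251
```

drive_tool([
  {"fingers": 1,"x": 0,"y": 1.5,"z": 0,"ax": 0,"ay": 0,"az": 0},
  {"fingers": 1,"x": 0,"y": 1.5,"z": 0,"ax": 0,"ay": 0,"az": 0},
])

```text
time_s: 20.3
tool_pos: [0.5629, -0.1468, 0.1068]
tool_rot: [[0.326, 0.001, 0.945], [-0.945, -0.002, 0.326], [0.002, -1.0, 0.0]]
wrist_force: [0.2, 0.6, -1.7]
grip_width: 0.251
```

drive_tool([
  {"fingers": 1,"x": 0,"y": 1.5,"z": 0,"ax": 0,"ay": 0,"az": 0},
  {"fingers": 1,"x": 0,"y": 1.5,"z": 0,"ax": 0,"ay": 0,"az": 0},
])

```text
time_s: 20.55
tool_pos: [0.563, -0.1468, 0.1037]
tool_rot: [[0.326, 0.001, 0.945], [-0.945, -0.002, 0.326], [0.002, -1.0, 0.0]]
wrist_force: [0.1, 0.5, -2.3]
grip_width: 0.251
```

drive_tool([
  {"fingers": 1,"x": 0,"y": 1.5,"z": 0,"ax": 0,"ay": 0,"az": 0},
  {"fingers": 1,"x": 0,"y": 1.5,"z": 0,"ax": 0,"ay": 0,"az": 0},
])

```text
time_s: 20.8
tool_pos: [0.563, -0.1468, 0.1004]
tool_rot: [[0.327, 0.001, 0.945], [-0.945, -0.002, 0.327], [0.002, -1.0, 0.0]]
wrist_force: [-0.3, -0.0, -2.9]
grip_width: 0.254
```

drive_tool([
  {"fingers": 1,"x": 0,"y": 1.5,"z": 0,"ax": 0,"ay": 0,"az": 0},
  {"fingers": 1,"x": 0,"y": 1.5,"z": 0,"ax": 0,"ay": 0,"az": 0},
])

```text
time_s: 21.05
tool_pos: [0.5631, -0.1469, 0.0974]
tool_rot: [[0.326, 0.001, 0.945], [-0.945, -0.002, 0.326], [0.002, -1.0, 0.0]]
wrist_force: [-0.3, 0.3, 0.3]
grip_width: 0.251
```

drive_tool([
  {"fingers": 1,"x": 0,"y": 1.5,"z": 0,"ax": 0,"ay": 0,"az": 0},
])

```text
time_s: 21.18
tool_pos: [0.5632, -0.1468, 0.0962]
tool_rot: [[0.326, 0.002, 0.945], [-0.945, -0.002, 0.326], [0.002, -1.0, 0.001]]
wrist_force: [-0.3, 0.6, 2.2]
grip_width: 0.26
```

Contact at sole height about 29 mm; continue.

drive_tool([
  {"fingers": 1,"x": 0,"y": 1.5,"z": 0,"ax": 0,"ay": 0,"az": 0},
  {"fingers": 1,"x": 0,"y": 1.5,"z": 0,"ax": 0,"ay": 0,"az": 0},
])

```text
time_s: 21.42
tool_pos: [0.5645, -0.1476, 0.0957]
tool_rot: [[0.326, 0.005, 0.945], [-0.945, -0.004, 0.326], [0.005, -1.0, 0.004]]
wrist_force: [-3.0, 0.2, 9.4]
grip_width: 0.251
```

drive_tool([
  {"fingers": 1,"x": 0,"y": 1.7,"z": 0,"ax": 0,"ay": 0,"az": 0},
  {"fingers": 1,"x": 0,"y": 1.7,"z": 0,"ax": 0,"ay": 0,"az": 0},
])

```text
time_s: 21.68
tool_pos: [0.5652, -0.1479, 0.0956]
tool_rot: [[0.327, 0.008, 0.945], [-0.945, -0.005, 0.327], [0.007, -1.0, 0.006]]
wrist_force: [-4.0, 0.7, 10.2]
grip_width: 0.255
```

```bash
python3 -c "
from h import *
trough(.012,0,.024)"
```

```text
trough xy mm [ 8.6 -1.8] sole h 27.4
t 21.68 pos [ 0.5652 -0.1479  0.0956] head 19.07 F [-4.01  0.72 10.18] M [0.7  0.93 0.09] w 0.255
shift [-3.4  3.3 -1.8] turn [-0.006 -0.002  0.007]
```

drive_tool([
  {"fingers": 1,"x": 0,"y": 2,"z": 0,"ax": -0.004,"ay": 0,"az": 0.004},
  {"fingers": 1,"x": 0,"y": 2,"z": 0,"ax": -0.003,"ay": 0,"az": 0.004},
])

```text
time_s: 21.92
tool_pos: [0.566, -0.1482, 0.0954]
tool_rot: [[0.327, 0.001, 0.945], [-0.945, -0.001, 0.327], [0.002, -1.0, 0.001]]
wrist_force: [-3.5, 0.5, 11.9]
grip_width: 0.254
```

drive_tool([
  {"fingers": 1,"x": 0,"y": 2.5,"z": 0,"ax": 0,"ay": 0,"az": 0},
  {"fingers": 1,"x": 0,"y": 2.5,"z": 0,"ax": 0,"ay": 0,"az": 0},
])

```text
time_s: 22.18
tool_pos: [0.5668, -0.1486, 0.0953]
tool_rot: [[0.328, 0.005, 0.945], [-0.945, -0.003, 0.328], [0.004, -1.0, 0.004]]
wrist_force: [-3.9, 0.8, 14.9]
grip_width: 0.251
```

```bash
python3 -c "
from h import *
trough(.012,0,.024)"
```

```text
trough xy mm [ 7.4 -3. ] sole h 27.1
t 22.18 pos [ 0.5668 -0.1486  0.0953] head 19.13 F [-3.9   0.85 14.91] M [0.95 1.27 0.11] w 0.251
shift [-4.6  3.  -3. ] turn [-0.004 -0.001  0.004]
```

drive_tool([
  {"fingers": 1,"x": 0,"y": -1,"z": 0,"ax": 0,"ay": 0,"az": 0},
  {"fingers": 1,"x": 0,"y": -40,"z": 0,"ax": 0,"ay": 0,"az": 0},
  {"fingers": 1,"x": 20,"y": -45,"z": -3,"ax": 0,"ay": 0,"az": 0},
  {"fingers": 1,"x": 45,"y": -20,"z": 0,"ax": 0,"ay": 0,"az": 0},
  {"fingers": 1,"x": 40,"y": 0,"z": 0,"ax": 0,"ay": 0,"az": 0},
  {"fingers": 1,"x": 0,"y": 0,"z": 0,"ax": 0,"ay": 0,"az": 0},
  {"fingers": 1,"x": 0,"y": 0,"z": 0,"ax": 0,"ay": 0,"az": 0},
])

```text
time_s: 23.05
tool_pos: [0.5977, -0.2502, 0.2015]
tool_rot: [[0.329, 0.001, 0.944], [-0.944, -0.002, 0.329], [0.002, -1.0, 0.001]]
wrist_force: [-0.9, 0.0, -3.0]
grip_width: 0.256
```

```bash
python3 -c "
from h import *
trough(.012,0,.024)
d=cam('wrist');np.savez('w5.npz',**d)
a=d['frame'][0:260,180:460]
cv2.imwrite('pics/w5.png',cv2.resize(a,(640,594),interpolation=cv2.INTER_CUBIC)[:,:,::-1])"
```

```text
trough xy mm [-98.7   1.3] sole h 133.3
t 23.05 pos [ 0.5977 -0.2502  0.2015] head 19.21 F [-0.9   0.05 -2.96] M [0.01 0.03 0.  ] w 0.256
shift [-110.9  109.1    1.2] turn [-0.001  0.     0.002]
```

View pics/w5.png

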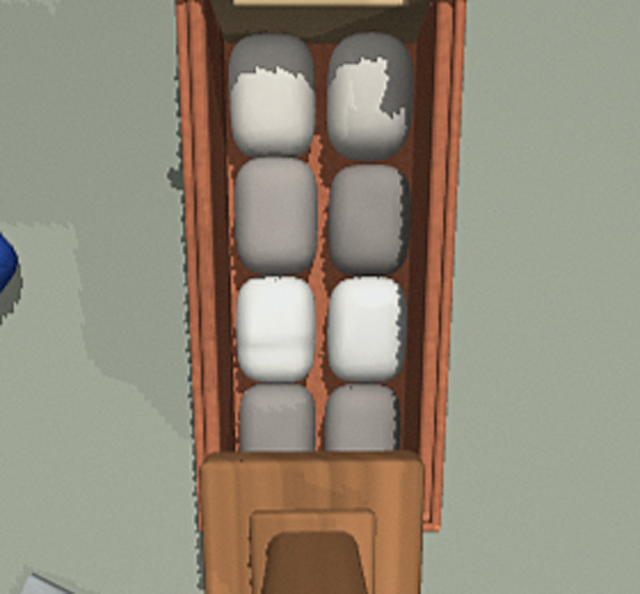

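```bash
python3 -c "
from h import *
d=dict(np.load('w5.npz'));a=np.radians(TA);u=np.array([np.cos(a),np.sin(a)]);v=np.array([-u[1],u[0]])
for p in [(272,95),(370,97),(275,213),(370,220),(275,328),(366,328),(320,5),(228,200),(412,200)]:
    q=plane(d,(p[0]/2.286+180,p[1]/2.286),.033 if p[1]>5 else .053)[:2]-TC;print(p,np.round(1000*np.array([q@u,q@v]),1))
trough(.035,0,.05)"
```

```text
(272, 95) [47.9 17.6]
(370, 97) [ 47.2 -19.5]
(275, 213) [ 6.3 17.2]
(370, 220) [  3.8 -20.4]
(275, 328) [-37.5  17.9]
(366, 328) [-37.5 -19.5]
(320, 5) [71.4 -0.4]
(228, 200) [11.1 35.6]
(412, 200) [ 11.1 -36.7]
trough xy mm [-98.6   1.4] sole h 133.1
t 23.1 pos [ 0.5975 -0.2502  0.2013] head 19.22 F [ 0.3   0.38 -3.57] M [ 0.01 -0.01 -0.04] w 0.254
shift [-133.8   82.9    1.4] turn [-0.     0.     0.002]
```

drive_tool([
  {"fingers": 1,"x": -35,"y": 0,"z": 1,"ax": 0,"ay": 0,"az": 0},
  {"fingers": 1,"x": -40,"y": 10,"z": 0,"ax": 0,"ay": 0,"az": 0},
  {"fingers": 1,"x": -35,"y": 20,"z": 0,"ax": 0,"ay": 0,"az": 0},
  {"fingers": 1,"x": -5,"y": 20,"z": 0,"ax": 0,"ay": 0,"az": 0},
  {"fingers": 1,"x": 0,"y": 0,"z": 0,"ax": 0,"ay": 0,"az": 0},
  {"fingers": 1,"x": 0,"y": 0,"z": 0,"ax": 0,"ay": 0,"az": 0},
])

```text
time_s: 23.85
tool_pos: [0.5571, -0.1326, 0.1491]
tool_rot: [[0.334, -0.001, 0.943], [-0.943, 0.0, 0.334], [-0.001, -1.0, -0.001]]
wrist_force: [0.3, 0.2, -2.8]
grip_width: 0.25
```

```bash
python3 -c "
from h import *
trough(.026,0,.032)"
```

```text
trough xy mm [25.7  0.9] sole h 80.9
t 23.85 pos [ 0.5571 -0.1326  0.1491] head 19.51 F [ 0.31  0.23 -2.82] M [ 0.01 -0.06  0.03] w 0.25
shift [-0.2 48.9  0.9] turn [ 0.001  0.005 -0.001]
```

drive_tool([
  {"fingers": 1,"x": 0,"y": 20,"z": 1,"ax": 0,"ay": 0.005,"az": 0},
  {"fingers": 1,"x": 0,"y": 18,"z": 0,"ax": 0,"ay": 0,"az": 0},
  {"fingers": 1,"x": 0,"y": 4,"z": 0,"ax": 0,"ay": 0,"az": 0},
  {"fingers": 1,"x": 0,"y": 0,"z": 0,"ax": 0,"ay": 0,"az": 0},
  {"fingers": 1,"x": 0,"y": 0,"z": 0,"ax": 0,"ay": 0,"az": 0},
])

```text
time_s: 24.48
tool_pos: [0.5619, -0.1354, 0.1113]
tool_rot: [[0.328, 0.007, 0.945], [-0.945, -0.004, 0.328], [0.006, -1.0, 0.006]]
wrist_force: [0.4, -0.4, -3.3]
grip_width: 0.255
```

```bash
python3 -c "
from h import *
trough(.026,0,.030)"
```

```text
trough xy mm [21.5 -2.8] sole h 43.1
t 24.48 pos [ 0.5619 -0.1354  0.1113] head 19.12 F [ 0.44 -0.42 -3.28] M [ 0.01 -0.01 -0.03] w 0.255
shift [-4.6 13.  -2.8] turn [-0.006 -0.001  0.006]
```

drive_tool([
  {"fingers": 1,"x": -4.5,"y": 6,"z": -3,"ax": -0.006,"ay": 0,"az": 0.006},
  {"fingers": 1,"x": 0,"y": 3,"z": 0,"ax": 0,"ay": 0,"az": 0},
  {"fingers": 1,"x": 0,"y": 1.5,"z": 0,"ax": 0,"ay": 0,"az": 0},
])

```text
time_s: 24.85
tool_pos: [0.558, -0.1322, 0.1014]
tool_rot: [[0.327, 0.001, 0.945], [-0.945, -0.001, 0.327], [0.001, -1.0, 0.001]]
wrist_force: [0.4, -0.1, -2.8]
grip_width: 0.251
```

```bash
python3 -c "
from h import *
trough(.026,0,.029)"
```

```text
trough xy mm [25.8 -0.1] sole h 33.2
t 24.85 pos [ 0.558  -0.1322  0.1014] head 19.11 F [ 0.45 -0.1  -2.8 ] M [0.06 0.02 0.02] w 0.251
shift [-0.2  4.2 -0.1] turn [-0.001 -0.002  0.001]
```

drive_tool([
  {"fingers": 1,"x": 0,"y": 1.5,"z": 0,"ax": 0,"ay": 0,"az": 0},
  {"fingers": 1,"x": 0,"y": 1.5,"z": 0,"ax": 0,"ay": 0,"az": 0},
])

```text
time_s: 25.1
tool_pos: [0.558, -0.1322, 0.0981]
tool_rot: [[0.327, 0.001, 0.945], [-0.945, -0.001, 0.327], [0.001, -1.0, 0.001]]
wrist_force: [-0.6, -1.0, -2.2]
grip_width: 0.254
```

drive_tool([
  {"fingers": 1,"x": 0,"y": 1.5,"z": 0,"ax": 0,"ay": 0,"az": 0},
  {"fingers": 1,"x": 0,"y": 1.5,"z": 0,"ax": 0,"ay": 0,"az": 0},
])

```text
time_s: 25.35
tool_pos: [0.5588, -0.1326, 0.0959]
tool_rot: [[0.328, 0.003, 0.945], [-0.945, -0.002, 0.328], [0.002, -1.0, 0.002]]
wrist_force: [-1.7, -1.0, 8.3]
grip_width: 0.25
```

drive_tool([
  {"fingers": 1,"x": 0,"y": 1.5,"z": 0,"ax": 0,"ay": 0,"az": 0},
  {"fingers": 1,"x": 0,"y": 1.5,"z": 0,"ax": 0,"ay": 0,"az": 0},
])

```text
time_s: 25.6
tool_pos: [0.5599, -0.133, 0.0959]
tool_rot: [[0.328, 0.006, 0.945], [-0.945, -0.003, 0.328], [0.005, -1.0, 0.005]]
wrist_force: [-2.4, 0.9, 8.9]
grip_width: 0.249
```

```bash
python3 -c "
from h import *
trough(.026,0,.029)"
```

```text
trough xy mm [24.5 -1.6] sole h 27.7
t 25.6 pos [ 0.5599 -0.133   0.0959] head 19.12 F [-2.39  0.88  8.88] M [0.59 0.66 0.05] w 0.249
shift [-1.5 -1.4 -1.6] turn [-0.005 -0.001  0.005]
```

drive_tool([
  {"fingers": 1,"x": -0.3,"y": 2,"z": -0.4,"ax": -0.003,"ay": 0,"az": 0.003},
  {"fingers": 1,"x": -0.3,"y": 2.3,"z": -0.4,"ax": -0.003,"ay": 0,"az": 0.003},
])

```text
time_s: 25.85
tool_pos: [0.5603, -0.1332, 0.0957]
tool_rot: [[0.328, 0.003, 0.945], [-0.945, -0.001, 0.328], [0.002, -1.0, 0.002]]
wrist_force: [-4.2, -0.3, 12.5]
grip_width: 0.253
```

drive_tool([
  {"fingers": 1,"x": -0.3,"y": 2.7,"z": -0.4,"ax": -0.002,"ay": 0,"az": 0.002},
  {"fingers": 1,"x": -0.3,"y": 2.7,"z": -0.4,"ax": -0.002,"ay": 0,"az": 0.002},
])

```text
time_s: 26.1
tool_pos: [0.561, -0.1336, 0.0957]
tool_rot: [[0.328, 0.002, 0.945], [-0.945, -0.001, 0.328], [0.001, -1.0, 0.002]]
wrist_force: [-4.7, 1.5, 15.2]
grip_width: 0.254
```

drive_tool([
  {"fingers": 1,"x": -0.3,"y": 3,"z": -0.4,"ax": -0.002,"ay": 0,"az": 0.002},
  {"fingers": 1,"x": -0.3,"y": 3,"z": -0.4,"ax": -0.002,"ay": 0,"az": 0.002},
])

```text
time_s: 26.35
tool_pos: [0.5615, -0.1337, 0.0956]
tool_rot: [[0.329, 0.003, 0.944], [-0.944, -0.0, 0.329], [0.001, -1.0, 0.002]]
wrist_force: [-4.5, 2.1, 16.8]
grip_width: 0.251
```

```bash
python3 -c "
from h import *
trough(.026,0,.029)"
```

```text
trough xy mm [23.2 -2.9] sole h 27.4
t 26.35 pos [ 0.5615 -0.1337  0.0956] head 19.19 F [-4.53  2.1  16.81] M [0.92 1.14 0.13] w 0.251
shift [-2.8 -1.6 -2.9] turn [-0.002 -0.     0.001]
```

drive_tool([
  {"fingers": 1,"x": -0.4,"y": 3,"z": -0.7,"ax": -0.001,"ay": 0,"az": 0.001},
  {"fingers": 1,"x": -0.4,"y": 3,"z": -0.7,"ax": -0.001,"ay": 0,"az": 0.001},
  {"fingers": 1,"x": -0.4,"y": 3,"z": -0.7,"ax": -0.001,"ay": 0,"az": 0.001},
  {"fingers": 1,"x": -0.4,"y": 3,"z": -0.7,"ax": -0.001,"ay": 0,"az": 0.001},
])

```text
time_s: 26.85
tool_pos: [0.5612, -0.1337, 0.0956]
tool_rot: [[0.329, 0.008, 0.944], [-0.944, -0.001, 0.329], [0.004, -1.0, 0.007]]
wrist_force: [-5.1, 1.1, 16.2]
grip_width: 0.254
```

```bash
python3 -c "
from h import *
trough(.026,0,.029)"
```

```text
trough xy mm [23.3 -2.6] sole h 27.4
t 26.85 pos [ 0.5612 -0.1337  0.0956] head 19.24 F [-5.11  1.1  16.23] M [0.95 1.07 0.16] w 0.254
shift [-2.7 -1.6 -2.6] turn [-0.007  0.001  0.004]
```

drive_tool([
  {"fingers": 1,"x": 0,"y": -1,"z": 0,"ax": 0,"ay": 0,"az": 0},
  {"fingers": 1,"x": 0,"y": -35,"z": 0,"ax": -0.007,"ay": 0,"az": 0.004},
  {"fingers": 1,"x": 0,"y": -40,"z": 0,"ax": 0,"ay": 0,"az": 0},
  {"fingers": 1,"x": -20,"y": -40,"z": 0,"ax": 0,"ay": 0,"az": 0},
  {"fingers": 1,"x": -50,"y": 0,"z": 0,"ax": 0,"ay": 0,"az": 0},
  {"fingers": 1,"x": -50,"y": 0,"z": 0,"ax": 0,"ay": 0,"az": 0},
  {"fingers": 1,"x": -50,"y": 0,"z": 0,"ax": 0,"ay": 0,"az": 0},
  {"fingers": 1,"x": -50,"y": 0,"z": 0,"ax": 0,"ay": 0,"az": 0},
  {"fingers": 1,"x": -50,"y": 0,"z": 0,"ax": 0,"ay": 0,"az": 0},
  {"fingers": 1,"x": -45,"y": 0,"z": 0,"ax": 0,"ay": 0,"az": 0},
  {"fingers": 1,"x": 0,"y": 0,"z": 0,"ax": 0,"ay": 0,"az": 0},
  {"fingers": 1,"x": 0,"y": 0,"z": 0,"ax": 0,"ay": 0,"az": 0},
])

```text
time_s: 28.35
tool_pos: [0.4544, 0.1713, 0.2129]
tool_rot: [[0.327, -0.0, 0.945], [-0.945, 0.001, 0.327], [-0.001, -1.0, -0.0]]
wrist_force: [-0.5, -0.9, -3.5]
grip_width: 0.252
```

```bash
python3 -c "
from h import *
go(.465,.218,.12,19.2)"
```

```text
t 28.35 pos [0.4544 0.1713 0.2129] head 19.11 F [-0.53 -0.88 -3.5 ] M [ 0.03 -0.08  0.05] w 0.252
shift [-40.6  92.9  25.3] turn [ 0.    -0.002 -0.001]
```

drive_tool([
  {"fingers": 1,"x": -20,"y": 0,"z": 13,"ax": 0,"ay": 0,"az": 0},
  {"fingers": 1,"x": -20,"y": 10,"z": 12,"ax": 0,"ay": 0,"az": 0},
  {"fingers": 1,"x": 0,"y": 30,"z": 0,"ax": 0,"ay": 0,"az": 0},
  {"fingers": 1,"x": 0,"y": 30,"z": 0,"ax": 0,"ay": 0,"az": 0},
  {"fingers": 1,"x": 0,"y": 15,"z": 0,"ax": 0,"ay": 0,"az": 0},
  {"fingers": 1,"x": 0,"y": 0,"z": 0,"ax": 0,"ay": 0,"az": 0},
  {"fingers": 1,"x": 0,"y": 0,"z": 0,"ax": 0,"ay": 0,"az": 0},
])

```text
time_s: 29.22
tool_pos: [0.4711, 0.2106, 0.1253]
tool_rot: [[0.316, 0.002, 0.949], [-0.949, -0.001, 0.316], [0.002, -1.0, 0.001]]
wrist_force: [-0.3, 0.2, -3.4]
grip_width: 0.252
```

```bash
python3 -c "
from h import *
go(.465,.218,.0642,19.2)"
```

```text
t 29.23 pos [0.4711 0.2106 0.1253] head 18.43 F [-0.33  0.16 -3.36] M [0.01 0.01 0.03] w 0.252
shift [-9.1 61.1 -3.5] turn [-0.001 -0.013  0.002]
```

drive_tool([
  {"fingers": 1,"x": -5,"y": 22,"z": -2,"ax": 0,"ay": 0,"az": 0},
  {"fingers": 1,"x": 0,"y": 18,"z": 0,"ax": 0,"ay": 0,"az": 0},
  {"fingers": 1,"x": 0,"y": 6,"z": 0,"ax": 0,"ay": 0,"az": 0},
  {"fingers": 1,"x": 0,"y": 0,"z": 0,"ax": 0,"ay": 0,"az": 0},
  {"fingers": 1,"x": 0,"y": 0,"z": 0,"ax": 0,"ay": 0,"az": 0},
])

```text
time_s: 29.85
tool_pos: [0.4728, 0.2141, 0.0835]
tool_rot: [[0.314, 0.012, 0.949], [-0.95, 0.0, 0.314], [0.003, -1.0, 0.011]]
wrist_force: [0.3, 0.2, -3.2]
grip_width: 0.251
```

```bash
python3 -c "
from h import *
go(.47,.213,.0642,19.2)"
```

```text
t 29.85 pos [0.4728 0.2141 0.0835] head 18.29 F [ 0.35  0.22 -3.17] M [ 0.02 -0.05  0.02] w 0.251
shift [ 0.1 19.2 -3.2] turn [-0.011 -0.016  0.003]
```

drive_tool([
  {"fingers": 1,"x": 0,"y": 9,"z": 0,"ax": -0.011,"ay": 0,"az": 0.003},
  {"fingers": 1,"x": 0,"y": 4,"z": 0,"ax": 0,"ay": 0,"az": 0},
  {"fingers": 1,"x": 0,"y": 2,"z": 0,"ax": 0,"ay": 0,"az": 0},
  {"fingers": 1,"x": 0,"y": 1.5,"z": 0,"ax": 0,"ay": 0,"az": 0},
])

```text
time_s: 30.35
tool_pos: [0.4738, 0.2142, 0.067]
tool_rot: [[0.314, 0.002, 0.949], [-0.949, 0.0, 0.314], [0.0, -1.0, 0.002]]
wrist_force: [0.3, 0.3, -2.5]
grip_width: 0.255
```

drive_tool([
  {"fingers": 1,"x": 0,"y": 1.2,"z": 0,"ax": 0,"ay": 0,"az": 0},
  {"fingers": 1,"x": 0,"y": 1,"z": 0,"ax": 0,"ay": 0,"az": 0},
])

```text
time_s: 30.6
tool_pos: [0.4738, 0.2143, 0.0646]
tool_rot: [[0.314, 0.002, 0.949], [-0.949, 0.0, 0.314], [0.0, -1.0, 0.002]]
wrist_force: [-0.1, 0.3, -2.9]
grip_width: 0.253
```

```bash
python3 -c "
from h import *
go(.47,.213,.0642,19.2)"
```

```text
t 30.6 pos [0.4738 0.2143 0.0646] head 18.3 F [-0.06  0.31 -2.85] M [0.03 0.02 0.02] w 0.253
shift [ 0.   0.4 -4. ] turn [-0.002 -0.016  0.   ]
```

drive_tool([
  {"fingers": 1,"x": 0,"y": 0.8,"z": 0,"ax": 0,"ay": 0,"az": 0},
  {"fingers": 1,"x": 0,"y": 0.5,"z": 0,"ax": 0,"ay": 0,"az": 0},
])

```text
time_s: 30.85
tool_pos: [0.4739, 0.2141, 0.0643]
tool_rot: [[0.314, 0.002, 0.949], [-0.949, -0.0, 0.314], [0.001, -1.0, 0.002]]
wrist_force: [-2.2, -0.6, 4.2]
grip_width: 0.253
```

Set down. Release, rise, and look.

drive_tool([
  {"fingers": 0.3,"x": 0,"y": 0,"z": 0,"ax": 0,"ay": 0,"az": 0},
  {"fingers": -1,"x": 0,"y": 0,"z": 0,"ax": 0,"ay": 0,"az": 0},
  {"fingers": -1,"x": 0,"y": 0,"z": 0,"ax": 0,"ay": 0,"az": 0},
  {"fingers": -1,"x": 0,"y": 0,"z": 0,"ax": 0,"ay": 0,"az": 0},
  {"fingers": -1,"x": 0,"y": 0,"z": 0,"ax": 0,"ay": 0,"az": 0},
  {"fingers": -1,"x": 0,"y": -25,"z": 0,"ax": 0,"ay": 0,"az": 0},
  {"fingers": -1,"x": 0,"y": -40,"z": 0,"ax": 0,"ay": 0,"az": 0},
  {"fingers": -1,"x": 0,"y": -50,"z": 0,"ax": 0,"ay": 0,"az": 0},
  {"fingers": -1,"x": 0,"y": -50,"z": 0,"ax": 0,"ay": 0,"az": 0},
  {"fingers": -1,"x": 50,"y": -30,"z": 0,"ax": 0,"ay": 0,"az": 0},
  {"fingers": -1,"x": 50,"y": 0,"z": 0,"ax": 0,"ay": 0,"az": 0},
  {"fingers": -1,"x": 50,"y": 0,"z": 0,"ax": 0,"ay": 0,"az": 0},
  {"fingers": -1,"x": 50,"y": 0,"z": 0,"ax": 0,"ay": 0,"az": 0},
  {"fingers": -1,"x": 50,"y": 0,"z": 0,"ax": 0,"ay": 0,"az": 0},
  {"fingers": -1,"x": 50,"y": 0,"z": 0,"ax": 0,"ay": 0,"az": 0},
  {"fingers": -1,"x": 50,"y": 0,"z": 0,"ax": 0,"ay": 0,"az": 0},
  {"fingers": -1,"x": 0,"y": 0,"z": 0,"ax": 0,"ay": 0,"az": 0},
])

```text
time_s: 32.98
tool_pos: [0.5878, -0.1274, 0.2662]
tool_rot: [[0.318, 0.006, 0.948], [-0.948, -0.0, 0.318], [0.002, -1.0, 0.006]]
wrist_force: [-1.0, 1.7, -0.1]
grip_width: 1.001
```

```bash
python3 -c "
from h import *
d=cam('wrist')['frame'][0:300,160:460];b=cam('scene')['frame'][110:450,200:540]
go(.47,.213,.2,19.2)
f=lambda i:cv2.resize(i,(400,400),interpolation=cv2.INTER_CUBIC)
cv2.imwrite('pics/fin.png',np.hstack([f(d),f(b)])[:,:,::-1])"
```

```text
t 33.08 pos [ 0.5871 -0.1241  0.2667] head 18.68 F [0.85 0.22 0.12] M [ 0.06  0.02 -0.06] w 1.002
shift [-356.9   66.4   -3.4] turn [-0.006 -0.009  0.001]
```

View pics/fin.png

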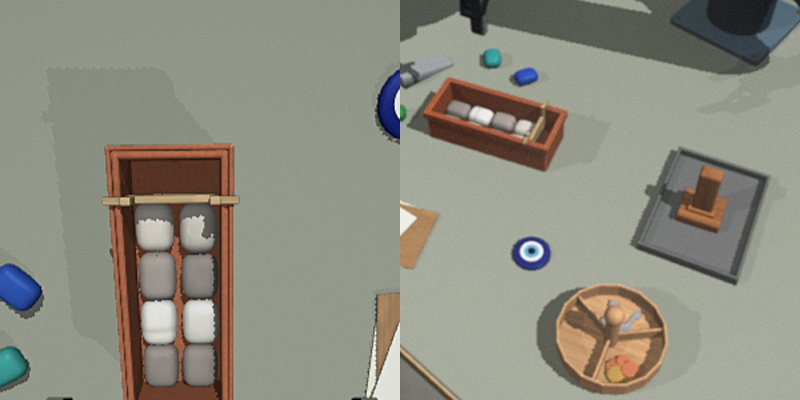

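```bash
python3 -c "
from bench import r
print(r.hand_in())"
```

```text
the job is handed in; nothing more can be done
None
```

The pebbles are tamped level, the tamper is standing upright and released in the tray, and the job is handed in after about 33 s of the 70 s allowed. No verdict came back.

- **Closed end:** I lifted the tamper by its handle and pressed here first. The bridged pebble sank and the sole settled about 24 mm above the inner floor. I held about 19 to 20 N at two positions.
- **Divider end:** the sole stopped at about 27.4 mm, and I held about 19 to 20 N for roughly 0.75 s. The highest push I saw in the readings taken after each move was about 24 N straight down (about 25 N with its sideways part), under the 30 N limit.
- **Final pictures:** all eight pebbles lie separately in a flat 4 x 2 layer, and the divider has slid back roughly 10 mm. The tamper stands upright near the tray's centre. The disc and carousel look untouched; the wedge showed no contact but was only partly in that picture.

**What didn't fit or wasn't checked:**
- There was a steady sideways force of 4 to 7 N during the presses. I took it as friction on the pebbles, because it stayed about the same when I moved the sole further from the end wall; I have no direct proof that the sole was clear of the trough.
- The trough's rim measured 51 to 64 mm high by triangulation, against 66 mm in the text. That did not affect the pressing, which went by force.
- I skipped a separate press in the middle, because the wrist view showed the bed already level there.

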